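Load punch blanks against the stop of a V-groove fixture

TASK

First lift both shutter plates out of the V-groove fixture and hang them by their eyes on the rack's pegs, one on each peg. Then load every octagonal steel blank lying in the tray, one to a groove in any order: lay it in the open part of a groove and push it along under the bridge until its end touches the end stop.

Things in the scene. Friction and masses are not known exactly. Their poses are not given: they have to be found in the camera images.
- fixture: fixed steel block with four 90-degree V-grooves along x, 18 mm wide, 9 mm deep, at y = -75, -25, 25, 75 mm. Origin centre of underside, x towards the stop, z up. x -85 to 85, y -108 to 108, top face 30 mm high. Fixed bridge (underside 50, top 58 mm high) roofs the grooves over x 30 to 85; stop face at x = 75. Grooves open at x = -85
- groove0_stop (a point): where the axis of a blank in the groove at y = -75 mm meets the stop face, 35 mm above the worktop; axes as the fixture's. A blank that is home has its centre 55 mm and its near end 110 mm from it towards -x. Lay a blank in with its far end 47 to 65 mm short (10 mm high ribs stand 57 to 63 mm short, beside the grooves), then slide it: 1 to 5 N
- groove1_stop (a point): where the axis of a blank in the groove at y = -25 mm meets the stop face, 35 mm above the worktop; axes as the fixture's. A blank that is home has its centre 55 mm and its near end 110 mm from it towards -x. Lay a blank in with its far end 47 to 65 mm short (10 mm high ribs stand 57 to 63 mm short, beside the grooves), then slide it: 1 to 5 N
- groove2_stop (a point): where the axis of a blank in the groove at y = +25 mm meets the stop face, 35 mm above the worktop; axes as the fixture's. A blank that is home has its centre 55 mm and its near end 110 mm from it towards -x. Lay a blank in with its far end 47 to 65 mm short (10 mm high ribs stand 57 to 63 mm short, beside the grooves), then slide it: 1 to 5 N
- groove3_stop (a point): where the axis of a blank in the groove at y = +75 mm meets the stop face, 35 mm above the worktop; axes as the fixture's. A blank that is home has its centre 55 mm and its near end 110 mm from it towards -x. Lay a blank in with its far end 47 to 65 mm short (10 mm high ribs stand 57 to 63 mm short, beside the grooves), then slide it: 1 to 5 N
- shutter0_eye (a point): centre of the round 24 mm eye of an aluminium shutter plate, 10 mm thick (x), 90 mm tall (z up), 0.12 kg: lower 34 mm is 80 mm wide (y), above it a 36 mm wide neck. Eye centre 54 mm above lower edge, 36 mm below top. Stands upright in the fixture's slot on its top face, lifts straight out. Hold the neck from above, across its 36 mm width
- shutter1_eye (a point): centre of the round 24 mm eye of an aluminium shutter plate, 10 mm thick (x), 90 mm tall (z up), 0.12 kg: lower 34 mm is 80 mm wide (y), above it a 36 mm wide neck. Eye centre 54 mm above lower edge, 36 mm below top. Stands upright in the fixture's slot on its top face, lifts straight out. Hold the neck from above, across its 36 mm width
- tray: shallow fixed sheet-steel tray on the worktop in which the blanks lie; origin at the centre of its underside, x and y along its sides; 240 mm in x, 290 mm in y, floor 2 mm thick, rim 3 mm thick and 8 mm high. A knocked blank may roll against the rim or another blank; pushing it endways frees it. The red tool tin beside it, lid ajar, is about 150 mm high
- rack: plywood peg rack fixed on the worktop; origin at the foot of its board's front face, middle; x points into the board, z up. Board 190 mm wide, 185 mm high. Two straight round steel pegs, 10 mm thick, 60 mm long, point to -x at y = -55 and +55 mm and rise 10 degrees outwards: axis 150 mm above the worktop at the board, 160 mm at the tip
- peg0_tip (a point): tip of the peg at y = -55 mm, on its axis, 160 mm high, 60 mm in front of the board (a 5 mm rounded end beyond it); axes as the rack's. 30 mm in from the tip the axis is 155 mm high
- peg1_tip (a point): tip of the peg at y = +55 mm, on its axis, 160 mm high, 60 mm in front of the board (a 5 mm rounded end beyond it); axes as the rack's. 30 mm in from the tip the axis is 155 mm high
- rod0_mid (a point): straight eight-sided steel punch blank, 110 mm long, 20 mm across flats, about 0.2 kg, ends alike; lies on a flat, can roll a little if knocked; may be absent. This point is its centre, 10 mm above what it lies on; x axis along its length (either way round)
- rod1_mid (a point): straight eight-sided steel punch blank, 110 mm long, 20 mm across flats, about 0.2 kg, ends alike; lies on a flat, can roll a little if knocked; may be absent. This point is its centre, 10 mm above what it lies on; x axis along its length (either way round)
- rod2_mid (a point): straight eight-sided steel punch blank, 110 mm long, 20 mm across flats, about 0.2 kg, ends alike; lies on a flat, can roll a little if knocked; may be absent. This point is its centre, 10 mm above what it lies on; x axis along its length (either way round)
- rod3_mid (a point): straight eight-sided steel punch blank, 110 mm long, 20 mm across flats, about 0.2 kg, ends alike; lies on a flat, can roll a little if knocked; may be absent. This point is its centre, 10 mm above what it lies on; x axis along its length (either way round)
Things that resemble listed ones, but are neither listed nor needed, are in the scene too. Leave any brown look-alike of the part that bears shutter0_eye alone.

How it is judged:
By the outcome, as a careful person would: the job done as asked, in the order asked, and still so for the second after the job is handed in, with the robot touching nothing.
Of rod0, rod1, rod2, rod3 only 2 to 4 are there at a start; the rules pass over those that are not, and their reading is None.
At some moment in a run one of rod0, rod1, rod2, rod3 may be knocked a few centimetres aside while the robot is not near it.
It also fails if it takes over 210 s, if anything falls off the work surface, if the arm or the gripper's body presses on something with over 40 N, if the wrist force passes 120 N, or if a joint passes its speed limit or range.

ROBOT

A 6-joint arm with a two-finger parallel gripper is mounted at the origin on a cart in front of the work surface, level with it; the furniture and walls round the work are solid. World frame = base frame: x ahead of the robot, y to its left, z up, the work surface at z = 0. Lengths are in m, angles in rad, forces in N, time in s.
With the tool pointing down it reaches from about 0.3 to 0.75 m from the base axis. Payload 8.5 kg.
Tool frame: the origin (TCP) lies at the very end of the fingers, on their centre line; the grasp point (between the pads) lies 19 mm behind it; z points along the fingers, y is the direction in which the jaws open and shut (so a half turn about z gives the same grasp; the last joint's range is limited). The gripper opens to 88 mm and grips with 3 to 60 N. Pads are 18 mm wide; open, the fingers measure 123 mm over their backs; the gripper's body (75 mm by 187 mm) begins 45 mm behind the grasp point.
Start: joints at [1.008, 0.381, 1.297, -0, 1.464, -0.215], TCP at [0.187, 0.517, 0.239] pointing down, gripper open.
Joint ranges: [-3.11, 3.11], [-0.89, 2.33], [0.22, 2.48], [-1.42, 4.56], [0.17, 2.85], [-2.88, 2.88]. Speed limits (rad/s): [2.39, 2.39, 3.14, 3.14, 3.14, 3.14].

INTERFACE

Orientations are given as a rotation vector (axis times angle).
In Python, from cell import arm gives the robot as it stands.
- The arm moves only by the shell command python3 -m jog 'ROWS' [OPENING] [FORCE]. ROWS is JSON, a list of rows, each an object of numbers: "dx", "dy", "dz": the shift along the tool's x, y, z in units of 0.04 m (1.0 is 0.04 m); "wx", "wy", "wz": the turn, a rotation vector about the tool's x, y, z in units of 5 degrees (1.0 is 5 degrees). A call has 1 to 8 rows; each row shifts and turns the commanded pose from where the row before left it, along the tool's axes as they then stand; what a row does not reach is not made up. A row lasts 1/12 s, in which the tool goes at most 41.7 mm and 7.16 degrees, less where a joint would pass 70% of its speed; a pose out of reach is approached as far as the arm can. A call with a number of a shift or a turn outside -1 to 1 is refused whole. A call with a gripper value outside its range is refused whole. OPENING is the opening, from -1 (shut) to 1 (fully open), set as the call begins (- or left out, the last holds). The fingers move at their own pace and stop on an object; FORCE is the grip in N (left out, the last holds). Time passes only in rows, so rows that do not move let the fingers close. It gives the time, the measured TCP pose, the force and the opening at its end, in the units of the state.
- arm.get_obs(): the state, without advancing time (a new reading comes with each control period).
- arm.get_image(name): name is "scene" or "top" or "wrist"; returns the picture (480x640x3 uint8, red, green, blue); there is no depth.
- arm.calibration(name): a dict with "fx", "fy", "cx", "cy" (pixels), "world_from_camera" (4x4, takes a point from camera to world coordinates). Camera axes: x right, y down, z forward; pixel columns grow to the right and rows downward; lengths in m; the calibration is good to about 2 mm. The wrist camera is an equidistant fisheye: a pixel r from the principal point sees the ray r / f radians off the axis. A picture is of the moment at which its call begins: read the wrist's pose just before it. calibration takes no time and is no camera call; for the wrist camera it gives the pose at the moment of the call.
- arm.hand_in(): hands the job in, once; it reports no verdict.
Trained networks look in the newest picture that a camera, given by its name, has taken for a name from the list of things; names that differ only in an ending like _2 or _b are one class to them, and where a whole thing is asked for, a point or a joint stands for the part that bears it (a point fixed in the world has none). Each returns a list of dicts, best first, with "confidence" (0 to 1); they miss things now and then, are a little off and sometimes report something else, mostly with a low value. They report only what shows in the picture. A call takes as long as a camera call. They do not tell look-alikes from the thing itself.
- arm.boxes_of(camera, name): "location" ([row, column] in pixels, amid what is visible of it).
- arm.place_of(camera, name): "location" ([row, column] in pixels: a listed point, or the origin of a listed thing).
The state is a dict: "time": time; "joints": joint angles; "dq": joint speeds; "joint_efforts": joint torques, N m; "eef_pos": TCP position; "tool_rot": TCP orientation; "contact_force": force on the tool from outside, world axes, zero at the start; "ft_torque": the same for the moment, N m; "opening": opening from 0.0 (shut) to 1.0 (fully open).
Only numpy, scipy, OpenCV 4.12 (cv2) and the standard library are available. Lean on these libraries where they do the work, as an engineer would, in place of code of your own. Each camera call takes 0.05 s, during which the arm holds its last target. There are 200 camera calls.

## Working session

There is one attempt and no reset: what is moved stays moved. The work goes in short steps, Python scripts to look and compute and a shell command to move; the robot and the scene stay as the last step left them, time stands still between calls to the robot, and variables do not carry over. Pictures are saved under pics/ and viewed, about 12 in all and at most 16, crops included, and the job is handed in when it is done.

```bash
ls; mkdir -p pics; python3 - <<'E'
from cell import arm
import cv2,numpy as np
o=arm.get_obs();print(o)
for c in("scene","top"):
    im=arm.get_image(c);cv2.imwrite(f"pics/{c}0.png",im[...,::-1])
    k=arm.calibration(c);print(c,k["fx"],k["fy"],k["cx"],k["cy"],np.round(k["world_from_camera"],3).tolist())
    for n in("fixture","tray","rack","groove0_stop","groove3_stop","shutter0_eye","rod0_mid","peg0_tip","peg1_tip"):
        print(n,[(np.round(d["location"]).tolist(),round(d["confidence"],2)) for d in arm.place_of(c,n)])
E
```

```text
pics
{'time': 0.0, 'joints': array([ 1.00766813e+00,  3.81213547e-01,  1.29822162e+00, -2.45000090e-05,
        1.46360411e+00, -2.15286097e-01]), 'dq': array([ 0.00034446,  0.00116897, -0.0008001 ,  0.00092249,  0.00068047,
       -0.00132374]), 'joint_efforts': array([-3.77057322e-04, -4.37942040e+01, -2.24558634e+01,  7.13621196e-02,
        3.52711009e-02, -1.54409390e-04]), 'eef_pos': array([0.18733266, 0.51682811, 0.23814155]), 'tool_rot': array([-5.43543390e-01, -3.09367958e+00,  2.11655655e-03]), 'contact_force': array([-0.62949556, -0.20522937, -0.19798982]), 'ft_torque': array([ 0.00616711, -0.00349063, -0.03781077]), 'opening': 1.002482308227426}
scene 560.2845052473405 560.2845052473405 325.2943917980451 244.61718199651597 [[0.457, -0.408, 0.79, -0.797], [-0.889, -0.214, 0.404, -0.671], [0.004, -0.888, -0.461, 0.882], [0.0, 0.0, 0.0, 1.0]]
fixture [([297.0, 428.0], 0.92)]
tray [([251.0, 247.0], 0.97)]
rack [([260.0, 352.0], 0.69)]
groove0_stop [([279.0, 463.0], 0.79)]
groove3_stop [([276.0, 416.0], 0.72), ([218.0, 328.0], 0.68), ([298.0, 427.0], 0.39)]
shutter0_eye [([274
[... 186 characters left out ...]
.77), ([264.0, 421.0], 0.64)]
top 479.1241108623076 479.1241108623076 321.7615451018302 237.20165730652485 [[0.013, -0.981, 0.192, 0.268], [-1.0, -0.019, -0.025, 0.014], [0.028, -0.191, -0.981, 1.253], [0.0, 0.0, 0.0, 1.0]]
fixture [([224.0, 431.0], 0.98)]
tray [([220.0, 201.0], 0.62), ([192.0, 429.0], 0.51)]
rack [([176.0, 322.0], 0.81)]
groove0_stop [([196.0, 464.0], 0.98), ([207.0, 419.0], 0.18)]
groove3_stop [([191.0, 409.0], 0.59)]
shutter0_eye [([204.0, 455.0], 0.76), ([322.0, 409.0], 0.55), ([304.0, 460.0], 0.51)]
rod0_mid [([220.0, 213.0], 0.66), ([176.0, 324.0], 0.49)]
peg0_tip [([187.0, 344.0], 0.81)]
peg1_tip [([178.0, 298.0], 0.71), ([190.0, 428.0], 0.62), ([186.0, 341.0], 0.55)]
```

View pics/scene0.png

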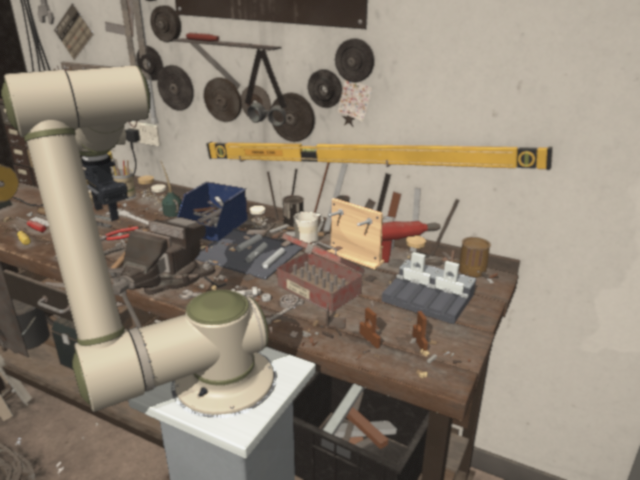

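View pics/top0.png

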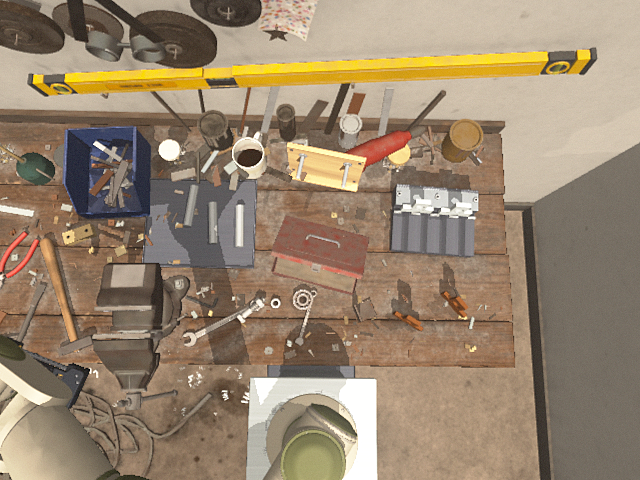

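```bash
cat > h.py <<'E'
from cell import arm
import cv2,numpy as np
from scipy.spatial.transform import Rotation as R
def ray(c,rc,k=None):
    k=k or arm.calibration(c);M=np.array(k["world_from_camera"]);x=(rc[1]-k["cx"])/k["fx"];y=(rc[0]-k["cy"])/k["fy"]
    if c=="wrist":
        t=np.hypot(x,y);s=np.sin(t)/t if t>1e-9 else 1;d=np.array([x*s,y*s,np.cos(t)])
    else:d=np.array([x,y,1.])
    return M[:3,3],M[:3,:3]@d
def atz(c,rc,z,k=None):
    o,d=ray(c,rc,k);return o+d*(z-o[2])/d[2]
def proj(c,p,k=None):
    k=k or arm.calibration(c);M=np.array(k["world_from_camera"]);q=M[:3,:3].T@(np.atleast_2d(p)-M[:3,3]).T
    if c=="wrist":
        r=np.hypot(q[0],q[1])+1e-12;t=np.arctan2(r,q[2]);u,v=q[0]/r*t,q[1]/r*t
    else:u,v=q[0]/q[2],q[1]/q[2]
    return np.stack([v*k["fy"]+k["cy"],u*k["fx"]+k["cx"]],1)
def to(p,rot=None):
    """print tool-frame shift units (40mm) from now to p; and turn to yaw etc"""
    o=arm.get_obs();T=R.from_rotvec(o["tool_rot"]);d=T.inv().apply(np.array(p)-o["eef_pos"])/0.04
    print("shift units",np.round(d,3),"pos",np.round(o["eef_pos"],4),"t",o["time"])
    if rot is not None:print("turn units",np.round((T.inv()*rot).as_rotvec()*180/np.pi/5,3))
def down(yaw): # tool z down, tool y axis at world angle yaw
    y=np.array([np.cos(yaw),np.sin(yaw),0]);z=np.array([0,0,-1.]);return R.from_matrix(np.stack([np.cross(y,z),y,z],1))
E
python3 - <<'E'
from h import *
im=cv2.imread("pics/top0.png")
a=cv2.resize(im[175:265,380:490],None,fx=5,fy=5,interpolation=cv2.INTER_CUBIC)
b=cv2.resize(im[135:195,270:380],None,fx=5,fy=5,interpolation=cv2.INTER_CUBIC)
cv2.imwrite("pics/ab.png",np.hstack([a,np.vstack([b,np.zeros((150,550,3),np.uint8)])])[:, :1100])
cv2.imwrite("pics/a.png",cv2.resize(np.vstack([a,b]),None,fx=.8,fy=.8))
g=lambda r,c,z:print((r,c),z,np.round(atz("top",(r,c),z),4))
g(224,431,0);g(220,201,0);g(176,322,0);g(196,464,.035);g(191,409,.035);g(187,344,.16);g(178,298,.16)
for n in ["groove%d_stop"%i for i in range(4)]+["rod%d_mid"%i for i in range(4)]+["shutter1_eye"]:
  for c in("top","scene"): print(n,c,[(np.round(d["location"]).tolist(),round(d["confidence"],2),np.round(atz(c,d["location"],.085 if "sh" in n else .035 if "gr" in n else .012),3)[:2].tolist()) for d in arm.place_of(c,n)])
E
```

```text
(224, 431) 0 [ 0.555  -0.3126  0.    ]
(220, 201) 0 [0.5537 0.3044 0.    ]
(176, 322) 0 [ 0.6836 -0.0166  0.    ]
(196, 464) 0.035 [ 0.6251 -0.3941  0.035 ]
(191, 409) 0.035 [ 0.6357 -0.2473  0.035 ]
(187, 344) 0.16 [ 0.6045 -0.0653  0.16  ]
(178, 298) 0.16 [0.6243 0.0444 0.16  ]
groove0_stop top [([196.0, 464.0], 0.98, [0.625, -0.395]), ([207.0, 419.0], 0.18, [0.593, -0.273])]
groove0_stop scene [([279.0, 463.0], 0.79, [0.65, -0.387])]
groove1_stop top [([188.0, 446.0], 0.86, [0.646, -0.348]), ([175.0, 323.0], 0.59, [0.676, -0.018])]
groove1_stop scene [([277.0, 443.0], 0.58, [0.631, -0.331]), ([276.0, 431.0], 0.19, [0.624, -0.297])]
groove2_stop top [([194.0, 429.0], 0.61, [0.629, -0.301]), ([224.0, 200.0], 0.46, [0.536, 0.297])]
groove2_stop scene [([277.0, 430.0], 0.96, [0.617, -0.296]), ([298.0, 429.0], 0.25, [0.504, -0.33])]
groove3_stop top [([191.0, 409.0], 0.59, [0.636, -0.246])]
groove3_stop scene [([276.0, 416.0], 0.72, [0.601, -0.258]), ([218.0, 328.0], 0.68, [0.85, 0.161]), ([298.0, 427.0], 0.39, [0.502, -0.325])]
rod0_mid top [([220.0, 213.0], 0.66, [0.551, 0.27]), ([176.0, 324.0], 0.49, [0.679, -0.021])]
rod0_mid scene [([253.0, 255.0], 0.63, [0.535, 0.269])]
rod1_mid top [([224.0, 242.0], 0.73, [0.543, 0.194])]
rod1_mid scene [([257.0, 274.0], 0.64, [0.541, 0.199])]
rod2_mid top [([185.0, 340.0], 0.68, [0.654, -0.066])]
rod2_mid scene [([258.0, 272.0], 0.69, [0.53, 0.199]), ([243.0, 252.0], 0.2, [0.59, 0.319])]
rod3_mid top [([206.0, 187.0], 0.74, [0.588, 0.34]), ([185.0, 344.0], 0.16, [0.655, -0.075])]
rod3_mid scene [([245.0, 251.0], 0.48, [0.576, 0.312])]
shutter1_eye top [([209.0, 418.0], 0.84, [0.574, -0.258]), ([223.0, 200.0], 0.59, [0.528, 0.288])]
shutter1_eye scene []
```

View pics/a.png

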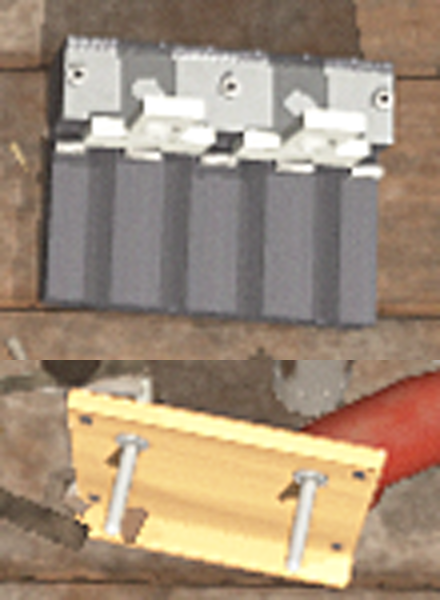

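```bash
python3 - <<'E'
from h import *
o=arm.get_obs();print(R.from_rotvec(o["tool_rot"]).as_matrix().round(3))
t=np.radians(-4.3)
to([.50,-.32,.30],down(t+np.pi/2)); to([.5,-.32,.3],down(t-np.pi/2))
k=arm.calibration("wrist");M=R.from_rotvec(o["tool_rot"]).as_matrix();W=np.array(k["world_from_camera"])
print(k["fx"],"cam in tool",(M.T@(W[:3,3]-o["eef_pos"])).round(3),(M.T@W[:3,:3]).round(3).tolist())
E
```

```text
[[-0.94   0.341  0.   ]
 [ 0.341  0.94   0.   ]
 [ 0.     0.    -1.   ]]
shift units [-14.478 -17.01   -1.532] pos [0.1875 0.5171 0.2388] t 1.9
turn units [ 1.000e-03  0.000e+00 -3.126e+00]
shift units [-14.478 -17.01   -1.532] pos [0.1875 0.5171 0.2388] t 1.9
turn units [ 0.0000e+00 -1.0000e-03  3.2874e+01]
371.64829954431775 cam in tool [ 0.07  -0.    -0.145] [[0.0, -0.96, -0.279], [1.0, 0.0, -0.0], [0.001, -0.279, 0.96]]
```

```bash
python3 -m jog '[{"dz":-0.4,"wz":-0.78},{"dz":-0.4,"wz":-0.78},{"dz":-0.4,"wz":-0.78},{"dz":-0.4,"wz":-0.78}]' -0.3 20
for i in 1 2 3; do python3 -m jog '[{"dx":-0.39,"dy":-0.845},{"dx":-0.39,"dy":-0.845},{"dx":-0.39,"dy":-0.845},{"dx":-0.39,"dy":-0.845},{"dx":-0.39,"dy":-0.845},{"dx":-0.39,"dy":-0.845},{"dx":-0.39,"dy":-0.845},{"dx":-0.39,"dy":-0.845}]'; done
python3 -m jog '[{},{},{}]'
cat > look.py <<'E'
import sys
from h import *
import pickle
n=sys.argv[1]
k=arm.calibration("wrist");im=arm.get_image("wrist")
cv2.imwrite(f"pics/{n}.png",im[...,::-1]);pickle.dump(k,open(f"pics/{n}.pkl","wb"))
for a in sys.argv[2:]:
    nm,z=a.split("@");z=float(z)
    print(nm,[(np.round(d["location"],1).tolist(),round(d["confidence"],2),np.round(atz("wrist",d["location"],z,k),4)[:2].tolist()) for d in arm.place_of("wrist",nm)])
o=arm.get_obs();print(o["time"],o["eef_pos"],o["tool_rot"])
E
python3 look.py w1 groove0_stop@.035 groove1_stop@.035 groove2_stop@.035 groove3_stop@.035 fixture@0 shutter0_eye@.084 shutter1_eye@.084
```

```text
groove0_stop []
groove1_stop []
groove2_stop []
groove3_stop []
fixture []
shutter0_eye []
shutter1_eye []
2.3 [0.18744911 0.51705704 0.23876309] [5.43461762e-01 3.09421458e+00 3.65803290e-05]invalid input at $[0]: expected keys dx, dy, dz, wx, wy, wz
invalid input at $[0]: expected keys dx, dy, dz, wx, wy, wz
invalid input at $[0]: expected keys dx, dy, dz, wx, wy, wz
invalid input at $[0]: expected keys dx, dy, dz, wx, wy, wz
invalid input at $[0]: expected keys dx, dy, dz, wx, wy, wz
```

View pics/w1.png

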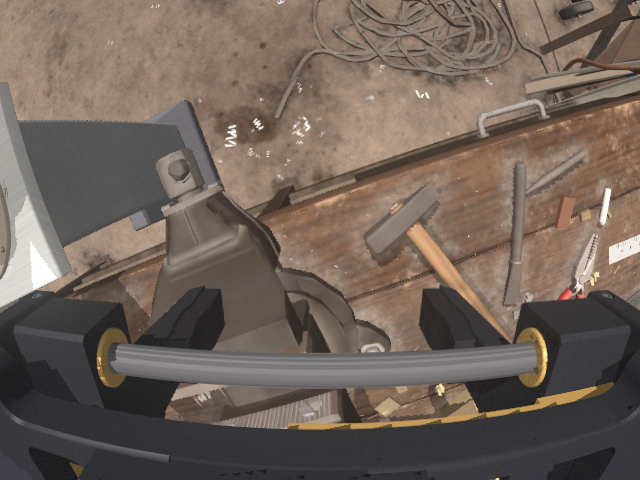

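```bash
python3 -m jog '[{"dx":0,"dy":0,"dz":-0.4,"wx":0,"wy":0,"wz":-0.78},{"dx":0,"dy":0,"dz":-0.4,"wx":0,"wy":0,"wz":-0.78},{"dx":0,"dy":0,"dz":-0.4,"wx":0,"wy":0,"wz":-0.78},{"dx":0,"dy":0,"dz":-0.4,"wx":0,"wy":0,"wz":-0.78}]' -0.3 20
for i in 1 2 3; do python3 -m jog '[{"dx":-0.455,"dy":-0.845,"dz":0,"wx":0,"wy":0,"wz":0},{"dx":-0.455,"dy":-0.845,"dz":0,"wx":0,"wy":0,"wz":0},{"dx":-0.455,"dy":-0.845,"dz":0,"wx":0,"wy":0,"wz":0},{"dx":-0.455,"dy":-0.845,"dz":0,"wx":0,"wy":0,"wz":0},{"dx":-0.455,"dy":-0.845,"dz":0,"wx":0,"wy":0,"wz":0},{"dx":-0.455,"dy":-0.845,"dz":0,"wx":0,"wy":0,"wz":0},{"dx":-0.455,"dy":-0.845,"dz":0,"wx":0,"wy":0,"wz":0},{"dx":-0.455,"dy":-0.845,"dz":0,"wx":0,"wy":0,"wz":0}]'; done
python3 -m jog '[{"dx":0,"dy":0,"dz":0,"wx":0,"wy":0,"wz":0},{"dx":0,"dy":0,"dz":0,"wx":0,"wy":0,"wz":0},{"dx":0,"dy":0,"dz":0,"wx":0,"wy":0,"wz":0}]'
python3 look.py w2 groove0_stop@.035 groove1_stop@.035 groove2_stop@.035 groove3_stop@.035 fixture@0 shutter0_eye@.084 shutter1_eye@.084
```

```text
time: 2.63
eef_pos: [0.1874, 0.517, 0.3035]
tool_rot: [-0.113, -3.14, 0.0]
contact_force: [0.0, -0.2, -0.3]
opening: 0.724
time: 3.3
eef_pos: [0.3124, 0.2348, 0.3029]
tool_rot: [0.118, 3.139, 0.0]
contact_force: [0.6, 0.3, 0.1]
opening: 0.351
time: 3.97
eef_pos: [0.4373, -0.0462, 0.3029]
tool_rot: [0.119, 3.139, -0.0]
contact_force: [0.4, 0.9, 0.8]
opening: 0.349
time: 4.63
eef_pos: [0.5622, -0.3266, 0.3026]
tool_rot: [-0.119, -3.139, -0.0]
contact_force: [-0.2, 0.3, 0.2]
opening: 0.35
time: 4.88
eef_pos: [0.5617, -0.3244, 0.3026]
tool_rot: [-0.118, -3.139, -0.001]
contact_force: [-0.1, -0.5, -0.8]
opening: 0.35
groove0_stop [([259.1, 268.1], 0.65, [0.6246, -0.3933]), ([256.0, 584.1], 0.33, [0.6565, 0.0399])]
groove1_stop [([262.8, 309.7], 0.88, [0.6328, -0.3446]), ([256.3, 270.5], 0.31, [0.6214, -0.39])]
groove2_stop [([258.7, 352.3], 0.66, [0.6315, -0.2944])]
groove3_stop [([258.9, 395.5], 0.72, [0.6359, -0.2428])]
fixture [([189.4, 331.2], 0.64, [0.5531, -0.3129])]
shutter0_eye [([229.4, 282.5], 0.91, [0.5784, -0.3662]), ([7.8, 271.9], 0.91, [0.3525, -0.3583])]
shutter1_eye [([224.6, 381.9], 0.71, [0.5809, -0.2653])]
5.2833 [ 0.56174068 -0.32433244  0.30314196] [ 1.17845735e-01  3.13905771e+00 -5.11075521e-04]
```

View pics/w2.png

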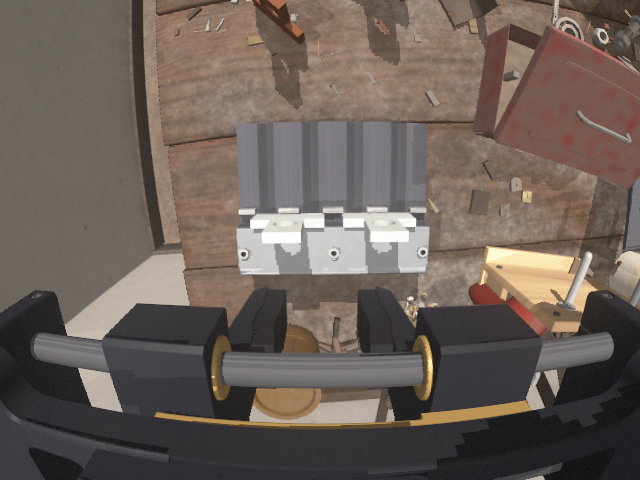

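```bash
python3 - <<'E'
from h import *
import pickle
k=pickle.load(open("pics/w2.pkl","rb"))
im=cv2.imread("pics/w2.png");cv2.imwrite("pics/w2c.png",cv2.resize(im[115:280,230:434],None,fx=3.6,fy=3.6,interpolation=cv2.INTER_CUBIC))
E
```

```text
(no output)
```

View pics/w2c.png

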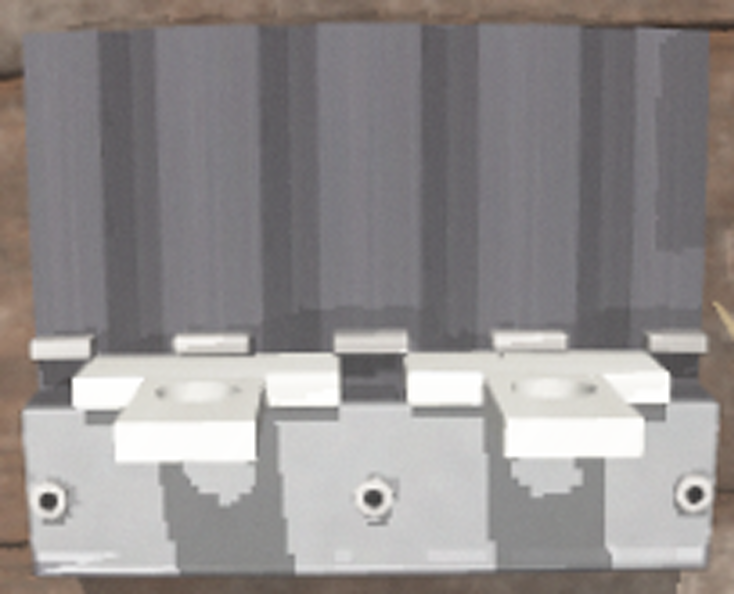

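```bash
python3 - <<'E'
from h import *
import pickle
k=pickle.load(open("pics/w2.pkl","rb"))
g=lambda n,r,c,z:(lambda p:(print(n,p.round(4)),p)[1])(atz("wrist",(r/3.6+115,c/3.6+230),z,k)[:2])
g("FL",30,22,.03);g("FR",29,712,.03)
g("BLbr",408,24,.058);g("BRbr",403,719,.058);g("BBL",574,40,.058);g("BBR",571,708,.058)
for a,b in((99,160),(259,319),(420,480),(580,637)): g("gr",24,a,.03);g("gr",24,b,.03)
print("plates")
for c in((115,418),(122,421),(257,418),(258,460),(116,461)):g("p0",c[1],c[0],.12)
for c in((503,413),(638,415),(645,455),(505,458)):g("p1",c[1],c[0],.12)
g("p0low",405,75,.064);g("",408,338,.064);g("p1low",403,408,.064);g("",402,668,.064)
for nm in("top","scene"):
  a=[ray(nm,x) for x in []]
E
```

```text
FL [ 0.4641 -0.4143]
FR [ 0.4788 -0.198 ]
BLbr [ 0.5793 -0.4202]
BRbr [ 0.5936 -0.2073]
BBL [ 0.6334 -0.4227]
BBR [ 0.6488 -0.2103]
gr [ 0.4651 -0.3897]
gr [ 0.4672 -0.3707]
gr [ 0.4701 -0.3401]
gr [ 0.4716 -0.3217]
gr [ 0.4738 -0.2908]
gr [ 0.4748 -0.2722]
gr [ 0.4761 -0.2408]
gr [ 0.4767 -0.2225]
plates
p0 [ 0.5699 -0.3808]
p0 [ 0.5708 -0.379 ]
p0 [ 0.5727 -0.3445]
p0 [ 0.5837 -0.3453]
p0 [ 0.5812 -0.3819]
p1 [ 0.576  -0.2822]
p1 [ 0.579 -0.247]
p1 [ 0.5899 -0.2453]
p1 [ 0.5879 -0.2821]
p0low [ 0.5783 -0.4028]
 [ 0.5854 -0.3246]
p1low [ 0.5854 -0.3038]
 [ 0.5906 -0.2252]
```

```bash
cat > fit.py <<'E'
from h import *
L=np.array([[-85,-108],[-85,108],[30,-108],[30,108],[85,-108],[85,108]]+[[-85,y] for c in(-75,-25,25,75) for y in(c-9,c+9)])/1e3
W=np.array([[.4641,-.4143],[.4788,-.198],[.5793,-.4202],[.5936,-.2073],[.6334,-.4227],[.6488,-.2103],[.4651,-.3897],[.4672,-.3707],[.4701,-.3401],[.4716,-.3217],[.4738,-.2908],[.4748,-.2722],[.4761,-.2408],[.4767,-.2225]])
a=(L-L.mean(0))@[1,1j];b=(W-W.mean(0))@[1,1j];th=np.angle((a.conj()*b).sum())
Rm=np.array([[np.cos(th),-np.sin(th)],[np.sin(th),np.cos(th)]]);T=W.mean(0)-Rm@L.mean(0)
if __name__=="__main__":
    print(np.degrees(th),T,((L@Rm.T+T-W)*1e3).round(1).tolist())
    for y in(-75,-25,25,75):print(y,(Rm@[.075,y/1e3]+T).round(4))
    for p in([.5769,-.363],[.583,-.264]):print("plate local",Rm.T@(p-T))
E
python3 fit.py; python3 -c "
from h import *
to([.577,-.363,.16],down(np.radians(86)))"
```

```text
-3.820829210773311 [ 0.556573   -0.31161534] [[0.5, 0.6], [0.2, -0.2], [0.0, -1.2], [0.1, 1.4], [0.8, -2.3], [-0.2, 0.8], [1.1, -0.1], [0.2, -1.1], [-0.6, 0.2], [-0.9, -0.2], [-1.0, 0.8], [-0.8, 0.2], [0.1, 0.7], [0.7, 0.4]]
-75 [ 0.6264 -0.3914]
-25 [ 0.6297 -0.3416]
25 [ 0.6331 -0.2917]
75 [ 0.6364 -0.2418]
plate local [ 0.02370593 -0.04991593]
plate local [0.02319534 0.04927051]
shift units [-0.452 -0.934  3.579] pos [ 0.5617 -0.3243  0.3031] t 5.2833
turn units [-0.004  0.004 -0.06 ]
```

```bash
python3 -m jog '[{"dx":-0.22,"dy":-0.47,"dz":0.5,"wx":0,"wy":0,"wz":-0.03},{"dx":-0.23,"dy":-0.47,"dz":0.5,"wx":0,"wy":0,"wz":-0.03},{"dx":0,"dy":0,"dz":0.65,"wx":0,"wy":0,"wz":0},{"dx":0,"dy":0,"dz":0.65,"wx":0,"wy":0,"wz":0},{"dx":0,"dy":0,"dz":0.65,"wx":0,"wy":0,"wz":0},{"dx":0,"dy":0,"dz":0.6,"wx":0,"wy":0,"wz":0},{"dx":0,"dy":0,"dz":0,"wx":0,"wy":0,"wz":0},{"dx":0,"dy":0,"dz":0,"wx":0,"wy":0,"wz":0}]' 0.4
python3 -c "
from h import *
to([.577,-.363,.087],down(np.radians(86)))"
python3 look.py w3; python3 -c "
import cv2;cv2.imwrite('pics/w3c.png',cv2.imread('pics/w3.png')[60:420,120:520])"
```

```text
time: 5.95
eef_pos: [0.5768, -0.3634, 0.1605]
tool_rot: [-0.11, -3.138, -0.002]
contact_force: [-0.2, -0.4, 0.4]
opening: 0.705
shift units [-0.006  0.008  1.838] pos [ 0.5768 -0.3634  0.1605] t 5.95
turn units [ 0.012 -0.016 -0.005]
6.0 [ 0.57733212 -0.36385676  0.16213284] [ 1.10154569e-01  3.13849885e+00 -1.60235574e-03]
```

View pics/w3c.png

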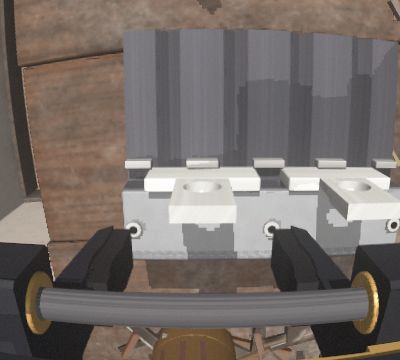

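```bash
Z='x'; python3 -m jog '[{"dx":0,"dy":0,"dz":0.45,"wx":0,"wy":0,"wz":0},{"dx":0,"dy":0,"dz":0.45,"wx":0,"wy":0,"wz":0},{"dx":0,"dy":0,"dz":0.45,"wx":0,"wy":0,"wz":0},{"dx":0,"dy":0,"dz":0.45,"wx":0,"wy":0,"wz":0},{"dx":0,"dy":0,"dz":0,"wx":0,"wy":0,"wz":0},{"dx":0,"dy":0,"dz":0,"wx":0,"wy":0,"wz":0}]'
python3 -m jog '[{"dx":0,"dy":0,"dz":0,"wx":0,"wy":0,"wz":0},{"dx":0,"dy":0,"dz":0,"wx":0,"wy":0,"wz":0},{"dx":0,"dy":0,"dz":0,"wx":0,"wy":0,"wz":0},{"dx":0,"dy":0,"dz":0,"wx":0,"wy":0,"wz":0},{"dx":0,"dy":0,"dz":0,"wx":0,"wy":0,"wz":0},{"dx":0,"dy":0,"dz":0,"wx":0,"wy":0,"wz":0},{"dx":0,"dy":0,"dz":0,"wx":0,"wy":0,"wz":0},{"dx":0,"dy":0,"dz":0,"wx":0,"wy":0,"wz":0}]' -1 30
```

```text
time: 6.5
eef_pos: [0.5774, -0.364, 0.0903]
tool_rot: [0.11, 3.138, -0.002]
contact_force: [0.1, 0.1, 0.0]
opening: 0.697
time: 7.17
eef_pos: [0.5773, -0.3638, 0.0896]
tool_rot: [0.11, 3.138, -0.001]
contact_force: [0.0, 0.1, 4.9]
opening: 0.406
```

```bash
python3 -m jog '[{"dx":0,"dy":0,"dz":-0.3,"wx":0,"wy":0,"wz":0},{"dx":0,"dy":0,"dz":-0.5,"wx":0,"wy":0,"wz":0},{"dx":0,"dy":0,"dz":-0.8,"wx":0,"wy":0,"wz":0},{"dx":0,"dy":0,"dz":-0.8,"wx":0,"wy":0,"wz":0},{"dx":0,"dy":0,"dz":-0.8,"wx":0,"wy":0,"wz":0},{"dx":0,"dy":0,"dz":-0.8,"wx":0,"wy":0,"wz":0},{"dx":0,"dy":0,"dz":-0.8,"wx":0,"wy":0,"wz":0},{"dx":0,"dy":0,"dz":-0.8,"wx":0,"wy":0,"wz":0}]'
python3 - <<'E'
from h import *
def tri(a,b):
    (o,d),(p,e)=a,b;A=np.stack([d,-e],1);s=np.linalg.lstsq(A,p-o,rcond=None)[0];x=o+d*s[0];y=p+e*s[1];return (x+y)/2,np.linalg.norm(x-y)
for n in("peg0_tip","peg1_tip"):
    D={c:arm.place_of(c,n)[0]["location"] for c in("top","scene")};print(n,D,tri(ray("top",D["top"]),ray("scene",D["scene"])),atz("top",D["top"],.16))
to([.5,-.07,.32],down(np.radians(80)))
E
```

```text
time: 7.83
eef_pos: [0.5765, -0.3633, 0.3149]
tool_rot: [-0.11, -3.139, -0.0]
contact_force: [1.8, -1.0, -1.0]
opening: 0.402
peg0_tip {'top': [186.9, 343.9], 'scene': [225.7, 361.2]} (array([ 0.60854767, -0.06885842,  0.15421965]), np.float64(0.007709808605628076)) [ 0.60470572 -0.06507713  0.16      ]
peg1_tip {'top': [178.1, 298.2], 'scene': [212.4, 328.0]} (array([0.62011441, 0.04432652, 0.17086498]), np.float64(0.0015879737906888574)) [0.62408492 0.04394766 0.16      ]
shift units [ 2.431  7.185 -0.178] pos [ 0.5768 -0.3635  0.313 ] t 8.0333
turn units [-0.004  0.003  1.194]
```

```bash
python3 -m jog '[{"dx":0.304,"dy":0.9,"dz":0,"wx":0,"wy":0,"wz":0},{"dx":0.304,"dy":0.9,"dz":0,"wx":0,"wy":0,"wz":0},{"dx":0.304,"dy":0.9,"dz":0,"wx":0,"wy":0,"wz":0},{"dx":0.304,"dy":0.9,"dz":0,"wx":0,"wy":0,"wz":0},{"dx":0.304,"dy":0.9,"dz":0,"wx":0,"wy":0,"wz":0},{"dx":0.304,"dy":0.9,"dz":0,"wx":0,"wy":0,"wz":0},{"dx":0.304,"dy":0.9,"dz":0,"wx":0,"wy":0,"wz":0},{"dx":0.304,"dy":0.9,"dz":0,"wx":0,"wy":0,"wz":0}]'
python3 -m jog '[{"dx":0,"dy":0,"dz":0,"wx":0,"wy":0,"wz":0.6},{"dx":0,"dy":0,"dz":0,"wx":0,"wy":0,"wz":0.6},{"dx":0,"dy":0,"dz":0,"wx":0,"wy":0,"wz":0},{"dx":0,"dy":0,"dz":0,"wx":0,"wy":0,"wz":0},{"dx":0,"dy":0,"dz":0,"wx":0,"wy":0,"wz":0}]'
python3 look.py w4 peg0_tip@.16 peg1_tip@.16 rack@0
```

```text
time: 8.7
eef_pos: [0.4986, -0.0677, 0.311]
tool_rot: [-0.111, -3.136, -0.002]
contact_force: [0.5, 0.8, -0.5]
opening: 0.404
time: 9.12
eef_pos: [0.4999, -0.0697, 0.3118]
tool_rot: [-0.273, -3.128, -0.001]
contact_force: [0.4, 0.7, -1.2]
opening: 0.403
peg0_tip [([300.8, 322.7], 0.23, [0.5665, -0.0812])]
peg1_tip []
rack []
9.3167 [ 0.50012061 -0.06977602  0.31247001] [-2.74431996e-01 -3.12902078e+00 -2.41439341e-04]
```

View pics/w4.png

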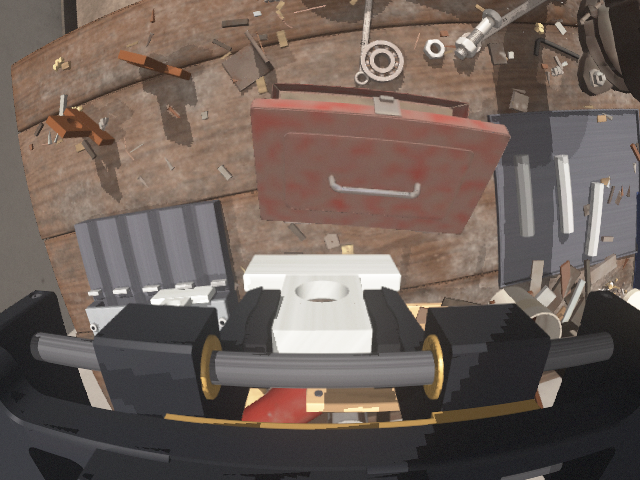

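```bash
python3 -m jog '[{"dx":0,"dy":0.46,"dz":-0.5,"wx":0,"wy":0,"wz":0},{"dx":0,"dy":0.46,"dz":-0.5,"wx":0,"wy":0,"wz":0},{"dx":-0.8,"dy":0.23,"dz":0,"wx":0,"wy":0,"wz":0},{"dx":-0.8,"dy":0.23,"dz":0,"wx":0,"wy":0,"wz":0},{"dx":-0.8,"dy":0.23,"dz":0,"wx":0,"wy":0,"wz":0},{"dx":-0.8,"dy":0.23,"dz":0,"wx":0,"wy":0,"wz":0},{"dx":0,"dy":0,"dz":0,"wx":0,"wy":0,"wz":0},{"dx":0,"dy":0,"dz":0,"wx":0,"wy":0,"wz":0}]'
python3 look.py w5 peg0_tip@.16 peg1_tip@.16 rack@0
python3 -c "
from h import *
import pickle
k=pickle.load(open('pics/w2.pkl','rb'));print(atz('wrist',(254,587),.16,k))"
```

```text
time: 9.98
eef_pos: [0.6401, -0.0194, 0.3507]
tool_rot: [-0.273, -3.127, -0.0]
contact_force: [-0.7, -0.2, -1.4]
opening: 0.404
peg0_tip [([190.7, 270.4], 0.94, [0.608, -0.0622])]
peg1_tip [([190.3, 388.6], 0.83, [0.6263, 0.0448])]
rack [([218.9, 324.9], 0.63, [0.6772, -0.0222]), ([193.4, 121.3], 0.63, [0.5827, -0.3128])]
10.1833 [ 0.63811847 -0.01945813  0.3537813 ] [ 2.74866120e-01  3.12839274e+00 -2.83413332e-04]
[ 0.60474825 -0.06522577  0.16      ]
```

View pics/w5.png

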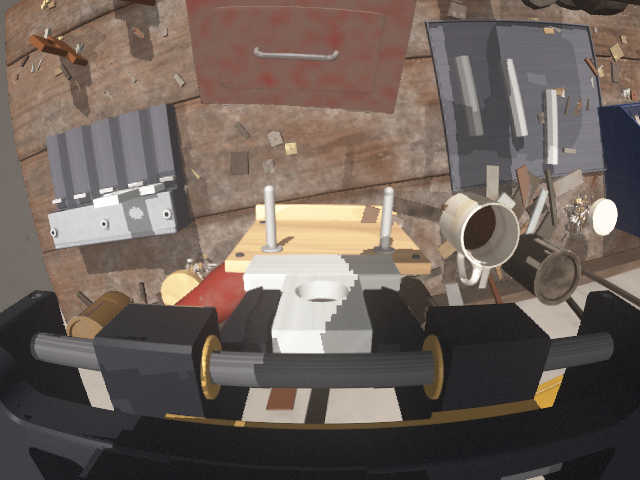

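```bash
python3 - <<'E'
from h import *
import pickle
from scipy.spatial.transform import Rotation as R
k=pickle.load(open('pics/w5.pkl','rb'));M=R.from_rotvec([.2748661,3.12839,-.00028]);e=np.array([.63812,-.01946,.35378])
im=cv2.imread("pics/w5.png")
for n,px in(("eye",(290,322.5)),("low-left",(288,245)),("low-right",(290,401)),("topL",(351,273)),("topR",(352,372)),("topLn",(329,277)),("topRn",(329,370))):
    o,d=ray("wrist",px,k);o=M.inv().apply(o-e);d=M.inv().apply(d)
    x=.005 if "n" in n or 1 else -.005
    p=o+d*(x-o[0])/d[0];print(n,(p*1e3).round(1))
xr=np.array([.985,-.170,0]);t0=np.array([.6065,-.0637,.16])
to(t0-.05*xr+[0,0,.16])
E
```

```text
eye [5.  0.1 5.3]
low-left [  5.  -34.1   6.8]
low-right [ 5.  34.3  4.7]
topL [  5.  -15.5 -44. ]
topR [  5.   15.4 -44.5]
topLn [  5.  -15.8 -29.6]
topRn [  5.   16.5 -29.6]
shift units [ 1.836 -1.232  0.843] pos [ 0.6381 -0.0195  0.3538] t 10.1833
```

```bash
python3 - <<'E'
from h import *
import pickle
k=pickle.load(open('pics/w5.pkl','rb'))
for px in((97,202),(112,393),(100,300)):
  for z in(.1,.15):print(px,z,atz("wrist",px,z,k).round(3))
E
python3 -m jog '[{"dx":0.7,"dy":0,"dz":0,"wx":0,"wy":0,"wz":0},{"dx":0.636,"dy":-0.532,"dz":0,"wx":0,"wy":0,"wz":0},{"dx":0.4,"dy":-0.6,"dz":0.4,"wx":0,"wy":0,"wz":0},{"dx":-0.3,"dy":-0.1,"dz":0.44,"wx":0,"wy":0,"wz":0},{"dx":0,"dy":0,"dz":0,"wx":0,"wy":0,"wz":0},{"dx":0,"dy":0,"dz":0,"wx":0,"wy":0,"wz":0}]'
python3 - <<'E'
from h import *
xr=np.array([.985,-.170,0]);t0=np.array([.6065,-.0637,.16])
to(t0-.03*xr+[0,0,.0066],down(np.radians(80.2)))
E
```

```text
(97, 202) 0.1 [ 0.498 -0.127  0.1  ]
(97, 202) 0.15 [ 0.507 -0.112  0.15 ]
(112, 393) 0.1 [0.553 0.072 0.1  ]
(112, 393) 0.15 [0.555 0.062 0.15 ]
(100, 300) 0.1 [ 0.525 -0.023  0.1  ]
(100, 300) 0.15 [ 0.531 -0.021  0.15 ]
time: 10.68
eef_pos: [0.5733, -0.0579, 0.3196]
tool_rot: [-0.276, -3.129, -0.0]
contact_force: [0.1, -0.2, 0.1]
opening: 0.406
shift units [-9.500e-02 -1.000e-03  3.826e+00] pos [ 0.5733 -0.0579  0.3196] t 10.6833
turn units [ 0.003 -0.004 -0.055]
```

```bash
python3 -m jog '[{"dx":-0.05,"dy":0,"dz":0.7,"wx":0,"wy":0,"wz":-0.05},{"dx":0,"dy":0,"dz":0.7,"wx":0,"wy":0,"wz":0},{"dx":0,"dy":0,"dz":0.7,"wx":0,"wy":0,"wz":0},{"dx":0,"dy":0,"dz":0.7,"wx":0,"wy":0,"wz":0},{"dx":0,"dy":0,"dz":0.7,"wx":0,"wy":0,"wz":0},{"dx":0,"dy":0,"dz":0.33,"wx":0,"wy":0,"wz":0},{"dx":0,"dy":0,"dz":0,"wx":0,"wy":0,"wz":0},{"dx":0,"dy":0,"dz":0,"wx":0,"wy":0,"wz":0}]'
python3 - <<'E'
from h import *
xr=np.array([.985,-.170,0]);t0=np.array([.6065,-.0637,.16])
to(t0+.035*xr+[0,0,.0066-.0058])
for c in("scene","top"):
    im=arm.get_image(c);cv2.imwrite(f"pics/{c}1.png",im[...,::-1])
a=cv2.imread("pics/scene1.png")[170:290,290:430];b=cv2.imread("pics/top1.png")[130:230,260:400]
cv2.imwrite("pics/st1.png",np.hstack([cv2.resize(a,(400,343),interpolation=2),cv2.resize(b,(400,343),interpolation=2)]))
E
```

```text
time: 11.35
eef_pos: [0.5765, -0.0578, 0.1672]
tool_rot: [0.267, 3.129, -0.0]
contact_force: [-0.5, -0.4, -0.6]
opening: 0.402
shift units [-1.64  -0.019  0.161] pos [ 0.5765 -0.0578  0.1672] t 11.35
```

View pics/st1.png

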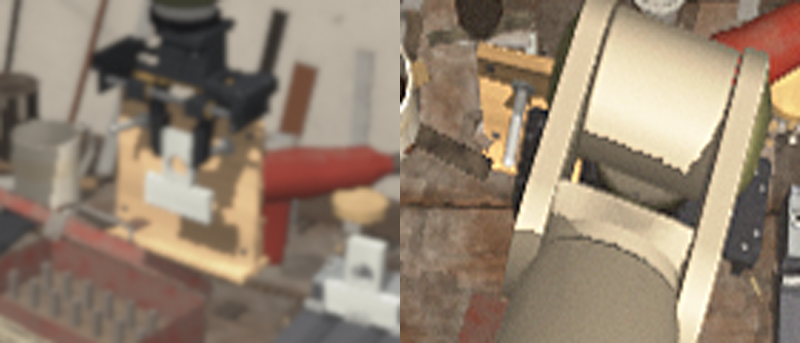

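```bash
python3 -m jog '[{"dx":-0.2,"dy":0,"dz":0.018,"wx":0,"wy":0,"wz":0},{"dx":-0.2,"dy":0,"dz":0.018,"wx":0,"wy":0,"wz":0},{"dx":-0.2,"dy":0,"dz":0.018,"wx":0,"wy":0,"wz":0},{"dx":-0.2,"dy":0,"dz":0.018,"wx":0,"wy":0,"wz":0},{"dx":-0.2,"dy":0,"dz":0.018,"wx":0,"wy":0,"wz":0},{"dx":0,"dy":0,"dz":0,"wx":0,"wy":0,"wz":0}]'
```

```text
time: 11.95
eef_pos: [0.6166, -0.0654, 0.1618]
tool_rot: [0.268, 3.13, -0.0]
contact_force: [0.1, 0.2, -0.7]
opening: 0.406
```

```bash
python3 -m jog '[{"dx":-0.22,"dy":-0.01,"dz":0.02,"wx":0,"wy":0,"wz":0},{"dx":-0.21,"dy":-0.01,"dz":0.02,"wx":0,"wy":0,"wz":0},{"dx":-0.21,"dy":0,"dz":0.02,"wx":0,"wy":0,"wz":0},{"dx":0,"dy":0,"dz":0,"wx":0,"wy":0,"wz":0},{"dx":0,"dy":0,"dz":0,"wx":0,"wy":0,"wz":0}]'
python3 -m jog '[{"dx":0,"dy":0,"dz":0.05,"wx":0,"wy":0,"wz":0},{"dx":0,"dy":0,"dz":0.05,"wx":0,"wy":0,"wz":0},{"dx":0,"dy":0,"dz":0,"wx":0,"wy":0,"wz":0}]'
```

```text
time: 12.37
eef_pos: [0.6402, -0.0701, 0.1596]
tool_rot: [-0.268, -3.129, -0.0]
contact_force: [-0.2, 0.2, -1.8]
opening: 0.404
time: 12.62
eef_pos: [0.6399, -0.07, 0.1556]
tool_rot: [-0.268, -3.129, -0.0]
contact_force: [0.6, 0.4, -1.1]
opening: 0.403
```

Lower in small steps until the eye rests on the peg.

```bash
for i in 1 2 3; do python3 -m jog '[{"dx":0,"dy":0,"dz":0.05,"wx":0,"wy":0,"wz":0},{"dx":0,"dy":0,"dz":0,"wx":0,"wy":0,"wz":0},{"dx":0,"dy":0,"dz":0,"wx":0,"wy":0,"wz":0}]' | grep -E "eef|force"; done
```

```text
eef_pos: [0.6403, -0.0701, 0.154]
contact_force: [-0.2, 0.3, -0.6]
eef_pos: [0.6406, -0.0702, 0.1532]
contact_force: [-1.6, 1.5, 6.7]
eef_pos: [0.6407, -0.0702, 0.1529]
contact_force: [-5.7, 1.0, 15.9]
```

```bash
python3 -m jog '[{"dx":0,"dy":0,"dz":-0.05,"wx":0,"wy":0,"wz":0},{"dx":0,"dy":0,"dz":0,"wx":0,"wy":0,"wz":0}]'
python3 -m jog '[{"dx":0,"dy":0,"dz":0,"wx":0,"wy":0,"wz":0},{"dx":0,"dy":0,"dz":0,"wx":0,"wy":0,"wz":0},{"dx":0,"dy":0,"dz":0,"wx":0,"wy":0,"wz":0},{"dx":0,"dy":0,"dz":0,"wx":0,"wy":0,"wz":0}]' 0.3
python3 -m jog '[{"dx":0,"dy":0,"dz":-0.5,"wx":0,"wy":0,"wz":0},{"dx":0,"dy":0,"dz":-0.6,"wx":0,"wy":0,"wz":0},{"dx":0,"dy":0,"dz":-0.9,"wx":0,"wy":0,"wz":0},{"dx":0,"dy":0,"dz":-0.9,"wx":0,"wy":0,"wz":0},{"dx":0,"dy":0,"dz":-0.7,"wx":0,"wy":0,"wz":0},{"dx":0,"dy":0,"dz":0,"wx":0,"wy":0,"wz":0}]' 0.4
python3 - <<'E'
from h import *
im=arm.get_image("scene")[...,::-1];cv2.imwrite("pics/sc2.png",cv2.resize(im[170:290,290:430],None,fx=3,fy=3,interpolation=2))
to([.583,-.264,.20],down(np.radians(86.2)))
E
```

```text
time: 13.53
eef_pos: [0.6407, -0.0702, 0.1532]
tool_rot: [0.267, 3.128, -0.001]
contact_force: [-1.0, 0.3, 8.3]
opening: 0.405
time: 13.87
eef_pos: [0.6403, -0.0701, 0.1515]
tool_rot: [-0.268, -3.129, -0.0]
contact_force: [0.8, -0.5, -0.5]
opening: 0.645
time: 14.37
eef_pos: [0.6415, -0.0704, 0.3023]
tool_rot: [0.267, 3.12, -0.003]
contact_force: [-0.1, -0.4, 0.7]
opening: 0.704
shift units [ 0.62  -5.017  2.47 ] pos [ 0.641  -0.0703  0.2988] t 14.4167
turn units [-0.012  0.066 -1.195]
```

View pics/sc2.png

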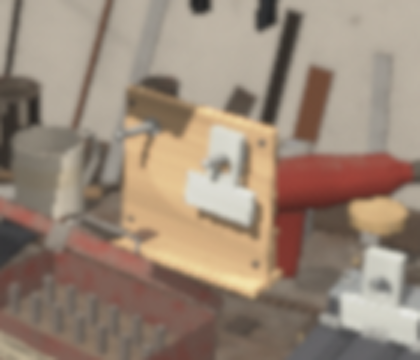

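```bash
python3 -m jog '[{"dx":0.1,"dy":-0.84,"dz":0,"wx":0,"wy":0,"wz":0},{"dx":0.1,"dy":-0.84,"dz":0,"wx":0,"wy":0,"wz":0},{"dx":0.1,"dy":-0.84,"dz":0,"wx":0,"wy":0,"wz":0},{"dx":0.1,"dy":-0.84,"dz":0,"wx":0,"wy":0,"wz":0},{"dx":0.1,"dy":-0.84,"dz":0,"wx":0,"wy":0,"wz":0},{"dx":0.12,"dy":-0.82,"dz":0,"wx":0,"wy":0,"wz":0},{"dx":0,"dy":0,"dz":0.5,"wx":0,"wy":0,"wz":-0.6},{"dx":0,"dy":0,"dz":0.5,"wx":0,"wy":0,"wz":-0.6}]'
python3 -m jog '[{"dx":0,"dy":0,"dz":0.8,"wx":0,"wy":0,"wz":0},{"dx":0,"dy":0,"dz":0.8,"wx":0,"wy":0,"wz":0},{"dx":0,"dy":0,"dz":0.6,"wx":0,"wy":0,"wz":0},{"dx":0,"dy":0,"dz":0,"wx":0,"wy":0,"wz":0},{"dx":0,"dy":0,"dz":0,"wx":0,"wy":0,"wz":0}]'
python3 look.py w6 shutter1_eye@.084
python3 - <<'E'
from h import *
to([.583,-.264,.088],down(np.radians(86.2)))
cv2.imwrite('pics/w6c.png',cv2.imread('pics/w6.png')[60:420,120:520])
E
```

```text
time: 15.08
eef_pos: [0.5809, -0.2657, 0.2541]
tool_rot: [-0.105, -3.139, -0.001]
contact_force: [0.3, 0.4, -1.0]
opening: 0.698
time: 15.5
eef_pos: [0.5812, -0.2634, 0.1665]
tool_rot: [-0.104, -3.137, -0.003]
contact_force: [1.1, 0.0, -0.3]
opening: 0.701
shutter1_eye [([255.0, 322.6], 0.71, [0.584, -0.2637])]
15.6 [ 0.58228589 -0.26409422  0.16926763] [ 1.03411425e-01  3.13821184e+00 -1.71283720e-03]
shift units [-0.014  0.006  2.032] pos [ 0.5823 -0.2641  0.1693] t 15.6
turn units [-0.012  0.02   0.005]
```

View pics/w6c.png

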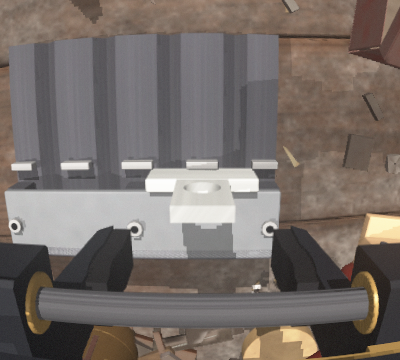

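```bash
python3 -m jog '[{"dx":0,"dy":0,"dz":0.5,"wx":0,"wy":0,"wz":0},{"dx":0,"dy":0,"dz":0.5,"wx":0,"wy":0,"wz":0},{"dx":0,"dy":0,"dz":0.5,"wx":0,"wy":0,"wz":0},{"dx":0,"dy":0,"dz":0.48,"wx":0,"wy":0,"wz":0},{"dx":0,"dy":0,"dz":0,"wx":0,"wy":0,"wz":0},{"dx":0,"dy":0,"dz":0,"wx":0,"wy":0,"wz":0}]'
python3 -m jog '[{"dx":0,"dy":0,"dz":0,"wx":0,"wy":0,"wz":0},{"dx":0,"dy":0,"dz":0,"wx":0,"wy":0,"wz":0},{"dx":0,"dy":0,"dz":0,"wx":0,"wy":0,"wz":0},{"dx":0,"dy":0,"dz":0,"wx":0,"wy":0,"wz":0},{"dx":0,"dy":0,"dz":0,"wx":0,"wy":0,"wz":0},{"dx":0,"dy":0,"dz":0,"wx":0,"wy":0,"wz":0},{"dx":0,"dy":0,"dz":0,"wx":0,"wy":0,"wz":0},{"dx":0,"dy":0,"dz":0,"wx":0,"wy":0,"wz":0}]' -1 30
python3 -m jog '[{"dx":0,"dy":0,"dz":-0.3,"wx":0,"wy":0,"wz":0},{"dx":0,"dy":0,"dz":-0.5,"wx":0,"wy":0,"wz":0},{"dx":0,"dy":0,"dz":-0.8,"wx":0,"wy":0,"wz":0},{"dx":0,"dy":0,"dz":-0.8,"wx":0,"wy":0,"wz":0},{"dx":0,"dy":0,"dz":-0.8,"wx":0,"wy":0,"wz":0},{"dx":0,"dy":0,"dz":-0.8,"wx":0,"wy":0,"wz":0},{"dx":0,"dy":0,"dz":-0.8,"wx":0,"wy":0,"wz":0},{"dx":0,"dy":0,"dz":-0.8,"wx":0,"wy":0,"wz":0}]'
python3 - <<'E'
from h import *
xr=np.array([.985,-.170,0]);t1=np.array([.6252,.0444,.16])
to(t1-.03*xr+[0,0,.16],down(np.radians(80.2)))
E
```

```text
time: 16.1
eef_pos: [0.5822, -0.264, 0.0898]
tool_rot: [0.103, 3.139, -0.001]
contact_force: [0.4, 0.7, 0.2]
opening: 0.702
time: 16.77
eef_pos: [0.5822, -0.2639, 0.0896]
tool_rot: [0.103, 3.139, -0.001]
contact_force: [-0.4, 0.8, 4.9]
opening: 0.407
time: 17.43
eef_pos: [0.5814, -0.2635, 0.314]
tool_rot: [-0.104, -3.139, -0.001]
contact_force: [0.1, 0.4, -0.4]
opening: 0.408
shift units [ 0.16   7.832 -0.146] pos [ 0.5814 -0.2635  0.314 ] t 17.4333
turn units [ 0.004 -0.01   1.204]
```

```bash
python3 -m jog '[{"dx":0.02,"dy":0.98,"dz":0,"wx":0,"wy":0,"wz":0},{"dx":0.02,"dy":0.98,"dz":0,"wx":0,"wy":0,"wz":0},{"dx":0.02,"dy":0.98,"dz":0,"wx":0,"wy":0,"wz":0},{"dx":0.02,"dy":0.98,"dz":0,"wx":0,"wy":0,"wz":0},{"dx":0.02,"dy":0.98,"dz":0,"wx":0,"wy":0,"wz":0},{"dx":0.02,"dy":0.98,"dz":0,"wx":0,"wy":0,"wz":0},{"dx":0.02,"dy":0.98,"dz":0,"wx":0,"wy":0,"wz":0},{"dx":0.02,"dy":0.97,"dz":0,"wx":0,"wy":0,"wz":0}]'
python3 -m jog '[{"dx":0,"dy":0,"dz":0,"wx":0,"wy":0,"wz":0.6},{"dx":0,"dy":0,"dz":0,"wx":0,"wy":0,"wz":0.6},{"dx":0,"dy":0,"dz":0,"wx":0,"wy":0,"wz":0},{"dx":0,"dy":0,"dz":0,"wx":0,"wy":0,"wz":0},{"dx":0,"dy":0,"dz":0,"wx":0,"wy":0,"wz":0}]'
cat > p1.py <<'E'
import sys
from h import *
xr=np.array([.985,-.170,0]);t1=np.array([.6252,.0444,.16]);s=float(sys.argv[1])
to(t1+s*xr+[0,0,.0066-s/6 if s>0 else .0066],down(np.radians(80.2)))
E
python3 p1.py -.03
```

```text
time: 18.1
eef_pos: [0.5956, 0.0511, 0.3125]
tool_rot: [-0.104, -3.139, 0.0]
contact_force: [1.2, 0.1, -1.6]
opening: 0.404
time: 18.52
eef_pos: [0.596, 0.0488, 0.3125]
tool_rot: [-0.266, -3.13, -0.0]
contact_force: [-1.1, -0.9, -1.1]
opening: 0.406
shift units [0.01  0.017 3.648] pos [0.596  0.0488 0.3125] t 18.5167
turn units [-0.    -0.006  0.014]
```

```bash
python3 -m jog '[{"dx":0,"dy":0.01,"dz":0.7,"wx":0,"wy":0,"wz":0},{"dx":0,"dy":0.01,"dz":0.7,"wx":0,"wy":0,"wz":0},{"dx":0,"dy":0,"dz":0.7,"wx":0,"wy":0,"wz":0},{"dx":0,"dy":0,"dz":0.7,"wx":0,"wy":0,"wz":0},{"dx":0,"dy":0,"dz":0.55,"wx":0,"wy":0,"wz":0},{"dx":0,"dy":0,"dz":0.3,"wx":0,"wy":0,"wz":0},{"dx":0,"dy":0,"dz":0,"wx":0,"wy":0,"wz":0},{"dx":0,"dy":0,"dz":0,"wx":0,"wy":0,"wz":0}]'
python3 p1.py -.03
python3 -m jog '[{"dx":-0.2,"dy":0,"dz":0.018,"wx":0,"wy":0,"wz":0},{"dx":-0.2,"dy":0,"dz":0.018,"wx":0,"wy":0,"wz":0},{"dx":-0.2,"dy":0,"dz":0.018,"wx":0,"wy":0,"wz":0},{"dx":-0.2,"dy":0,"dz":0.018,"wx":0,"wy":0,"wz":0},{"dx":-0.2,"dy":0,"dz":0.018,"wx":0,"wy":0,"wz":0},{"dx":0,"dy":0,"dz":0,"wx":0,"wy":0,"wz":0}]'
python3 p1.py .035
```

```text
time: 19.18
eef_pos: [0.5962, 0.0495, 0.1668]
tool_rot: [-0.268, -3.129, 0.0]
contact_force: [1.3, -0.2, -0.8]
opening: 0.403
shift units [ 0.015 -0.003  0.004] pos [0.5962 0.0495 0.1668] t 19.1833
turn units [-0.001 -0.008  0.004]
time: 19.68
eef_pos: [0.6371, 0.0427, 0.1628]
tool_rot: [0.268, 3.13, -0.0]
contact_force: [-0.3, 0.1, -1.6]
opening: 0.404
shift units [-0.575 -0.008  0.05 ] pos [0.6371 0.0427 0.1628] t 19.6833
turn units [-0.001  0.007  0.001]
```

```bash
python3 -m jog '[{"dx":-0.2,"dy":-0.01,"dz":0.02,"wx":0,"wy":0,"wz":0},{"dx":-0.2,"dy":0,"dz":0.02,"wx":0,"wy":0,"wz":0},{"dx":-0.18,"dy":0,"dz":0.02,"wx":0,"wy":0,"wz":0},{"dx":0,"dy":0,"dz":0.05,"wx":0,"wy":0,"wz":0},{"dx":0,"dy":0,"dz":0.05,"wx":0,"wy":0,"wz":0},{"dx":0,"dy":0,"dz":0.04,"wx":0,"wy":0,"wz":0},{"dx":0,"dy":0,"dz":0,"wx":0,"wy":0,"wz":0}]'
for i in 1 2; do python3 -m jog '[{"dx":0,"dy":0,"dz":0.03,"wx":0,"wy":0,"wz":0},{"dx":0,"dy":0,"dz":0,"wx":0,"wy":0,"wz":0},{"dx":0,"dy":0,"dz":0,"wx":0,"wy":0,"wz":0}]' | grep -E "eef|force"; done
```

```text
time: 20.27
eef_pos: [0.658, 0.0389, 0.1547]
tool_rot: [-0.268, -3.129, -0.0]
contact_force: [-0.3, -0.8, -0.9]
opening: 0.403
eef_pos: [0.6583, 0.0389, 0.1541]
contact_force: [0.5, 0.3, -1.1]
eef_pos: [0.6585, 0.0388, 0.1535]
contact_force: [-1.1, -0.1, 3.7]
```

```bash

python3 -m jog '[{"dx":0,"dy":0,"dz":0,"wx":0,"wy":0,"wz":0},{"dx":0,"dy":0,"dz":0,"wx":0,"wy":0,"wz":0},{"dx":0,"dy":0,"dz":0,"wx":0,"wy":0,"wz":0},{"dx":0,"dy":0,"dz":0,"wx":0,"wy":0,"wz":0}]' 0.3
python3 -m jog '[{"dx":0,"dy":0,"dz":-0.5,"wx":0,"wy":0,"wz":0},{"dx":0,"dy":0,"dz":-0.6,"wx":0,"wy":0,"wz":0},{"dx":0,"dy":0,"dz":-0.9,"wx":0,"wy":0,"wz":0},{"dx":0,"dy":0,"dz":-0.9,"wx":0,"wy":0,"wz":0},{"dx":0,"dy":0,"dz":-0.9,"wx":0,"wy":0,"wz":0},{"dx":0,"dy":0,"dz":-0.4,"wx":0,"wy":0,"wz":0},{"dx":0,"dy":0,"dz":0,"wx":0,"wy":0,"wz":0}]' 
python3 -c "
from h import *
to([.57,.27,.33],down(np.radians(80)))"
```

```text
time: 21.1
eef_pos: [0.6584, 0.0388, 0.1525]
tool_rot: [-0.268, -3.13, -0.0]
contact_force: [-0.6, -0.2, -0.6]
opening: 0.65
time: 21.68
eef_pos: [0.6591, 0.0388, 0.3254]
tool_rot: [0.267, 3.122, -0.0]
contact_force: [-0.4, 0.6, -0.1]
opening: 0.653
shift units [ 3.175  5.318 -0.139] pos [0.6591 0.0388 0.3254] t 21.6833
turn units [0.005 0.094 0.046]
```

```bash

python3 -m jog '[{"dx":0.4,"dy":0.66,"dz":0,"wx":0,"wy":0,"wz":0},{"dx":0.4,"dy":0.66,"dz":0,"wx":0,"wy":0,"wz":0},{"dx":0.4,"dy":0.66,"dz":0,"wx":0,"wy":0,"wz":0},{"dx":0.4,"dy":0.66,"dz":0,"wx":0,"wy":0,"wz":0},{"dx":0.4,"dy":0.66,"dz":0,"wx":0,"wy":0,"wz":0},{"dx":0.4,"dy":0.66,"dz":0,"wx":0,"wy":0,"wz":0},{"dx":0.4,"dy":0.66,"dz":0,"wx":0,"wy":0,"wz":0},{"dx":0.4,"dy":0.7,"dz":0,"wx":0,"wy":0,"wz":0}]'
python3 -m jog '[{"dx":0,"dy":0,"dz":0,"wx":0,"wy":0,"wz":0},{"dx":0,"dy":0,"dz":0,"wx":0,"wy":0,"wz":0},{"dx":0,"dy":0,"dz":0,"wx":0,"wy":0,"wz":0}]' -0.1
python3 look.py w7 tray@0 rod0_mid@.012 rod1_mid@.012 rod2_mid@.012 rod3_mid@.012
python3 - <<'E'
from h import *
im=arm.get_image("scene")[...,::-1];cv2.imwrite("pics/sc3.png",im)
a=cv2.imread("pics/w7.png")
a=a[40:400]
b=cv2.resize(im[170:290,290:430],None,fx=2,fy=2,interpolation=2)
c=np.zeros((240,640,3),np.uint8);c[:,:280]=b;cv2.imwrite("pics/w7b.png",np.vstack([a,c]))
E
```

```text
time: 22.35
eef_pos: [0.5675, 0.2714, 0.3193]
tool_rot: [-0.268, -3.128, 0.001]
contact_force: [0.4, 1.0, 0.3]
opening: 0.651
time: 22.6
eef_pos: [0.5685, 0.2698, 0.3198]
tool_rot: [-0.268, -3.129, 0.001]
contact_force: [0.1, -0.1, -0.6]
opening: 0.459
tray [([174.9, 347.8], 0.9, [0.5485, 0.3053])]
rod0_mid [([176.3, 318.2], 0.68, [0.543, 0.2688])]
rod1_mid [([181.7, 262.3], 0.73, [0.5372, 0.1999])]
rod2_mid []
rod3_mid [([204.3, 371.5], 0.86, [0.5882, 0.3282]), ([251.6, 0.0], 0.6, [0.5472, -0.2955])]
22.9 [0.56875352 0.26947322 0.32057764] [-2.69564511e-01 -3.12977408e+00  2.10080641e-04]
```

View pics/w7b.png

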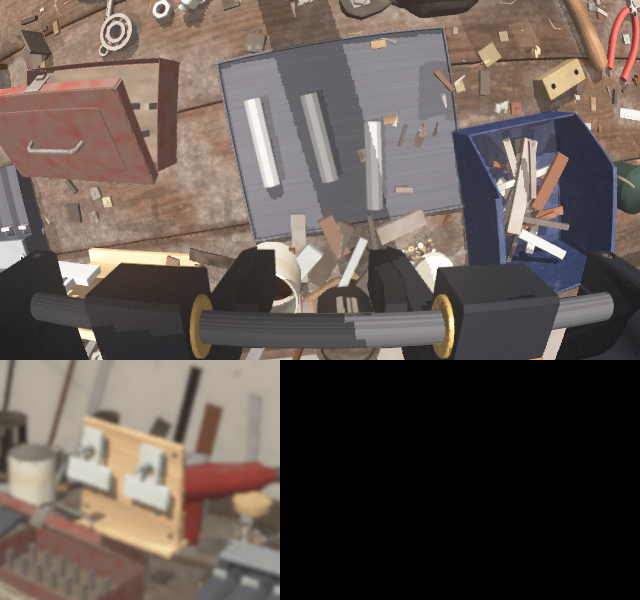

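```bash
python3 - <<'E'
from h import *
import pickle
k=pickle.load(open('pics/w7.pkl','rb'))
im=cv2.imread('pics/w7.png')
for n,a,b in(("rod1",(138,251),(226,273)),("rod0",(133,312),(220,330)),("rod3",(162,374),(249,374))):
    # refine ends: local contrast segmentation via grabCut
    m=np.full(im.shape[:2],cv2.GC_BGD,np.uint8)
    cv2.line(m,a[::-1],b[::-1],cv2.GC_PR_BGD,36);cv2.line(m,a[::-1],b[::-1],cv2.GC_PR_FGD,12)
    cv2.grabCut(im,m,None,np.zeros((1,65)),np.zeros((1,65)),4,cv2.GC_INIT_WITH_MASK)
    ys,xs=np.nonzero((m==1)|(m==3));P=np.array([atz("wrist",(r,c),.02,k)[:2] for r,c in zip(ys,xs)]).astype(np.float32)
    (c,s,_)=cv2.minAreaRect(P);u=np.linalg.svd(P-P.mean(0),full_matrices=False)[2][0];u*=np.sign(u[0])
    A,B=[atz("wrist",q,.02,k)[:2] for q in(a,b)]
    print(n,"hand",((A+B)/2).round(4),np.degrees(np.arctan2(*(B-A)[::-1])).round(1),np.linalg.norm(A-B).round(3),"gc",np.round(c,4),np.round(s,3),np.degrees(np.arctan2(u[1],u[0])).round(1))
E
```

```text
rod1 hand [0.5373 0.2006] 2.8 0.111 gc [0.5379 0.1999] [0.111 0.021] 2.0
rod0 hand [0.5436 0.2724] 1.8 0.108 gc [0.5445 0.2697] [0.111 0.02 ] 4.3
rod3 hand [0.5898 0.3303] -8.1 0.109 gc [0.5891 0.3295] [0.02  0.111] -6.3
```

```bash
python3 - <<'E'
from h import *
import pickle
k=pickle.load(open('pics/w7.pkl','rb'))
for px in((98,180),(218,155),(108,30),(205,178),(285,255),(250,300)):
  for z in(.0,.08,.15):print(px,z,atz("wrist",px,z,k).round(3)[:2])
to([.538,.2,.12],down(np.radians(92)))
E
```

```text
(98, 180) 0.0 [0.408 0.111]
(98, 180) 0.08 [0.424 0.14 ]
(98, 180) 0.15 [0.437 0.166]
(218, 155) 0.0 [0.556 0.039]
(218, 155) 0.08 [0.547 0.08 ]
(218, 155) 0.15 [0.538 0.117]
(108, 30) 0.0 [ 0.339 -0.15 ]
(108, 30) 0.08 [ 0.367 -0.076]
(108, 30) 0.15 [ 0.391 -0.011]
(205, 178) 0.0 [0.546 0.078]
(205, 178) 0.08 [0.538 0.113]
(205, 178) 0.15 [0.531 0.143]
(285, 255) 0.0 [0.674 0.158]
(285, 255) 0.08 [0.644 0.179]
(285, 255) 0.15 [0.618 0.198]
(250, 300) 0.0 [0.635 0.228]
(250, 300) 0.08 [0.612 0.237]
(250, 300) 0.15 [0.591 0.245]
shift units [ 0.459 -1.846  5.018] pos [0.5687 0.2696 0.3207] t 22.95
turn units [-0.     0.    -2.366]
```

```bash
python3 -m jog '[{"dx":0,"dy":0,"dz":0.6,"wx":0,"wy":0,"wz":-0.94},{"dx":0,"dy":0,"dz":0.6,"wx":0,"wy":0,"wz":-0.94},{"dx":0,"dy":0,"dz":0.6,"wx":0,"wy":0,"wz":-0.94},{"dx":0.3,"dy":0,"dz":0.6,"wx":0,"wy":0,"wz":0},{"dx":0.3,"dy":0,"dz":0.6,"wx":0,"wy":0,"wz":0},{"dx":0,"dy":0,"dz":0.6,"wx":0,"wy":0,"wz":0},{"dx":0,"dy":0,"dz":0.6,"wx":0,"wy":0,"wz":0},{"dx":0,"dy":0,"dz":0,"wx":0,"wy":0,"wz":0}]' -0.1
python3 look.py w8 rod0_mid@.012 rod3_mid@.012
python3 - <<'E'
from h import *
to([.5445,.2697,.0085],down(np.radians(94.3)))
E
```

```text
time: 23.62
eef_pos: [0.5427, 0.2677, 0.1486]
tool_rot: [0.118, -3.132, 0.003]
contact_force: [-0.6, -1.1, -0.7]
opening: 0.45
rod0_mid [([235.8, 327.0], 0.81, [0.5459, 0.2709])]
rod3_mid [([293.5, 392.4], 0.73, [0.5913, 0.3294])]
23.7667 [0.54520192 0.26845509 0.15410867] [-1.17911284e-01  3.13760151e+00  6.72126923e-04]
shift units [0.022 0.031 3.64 ] pos [0.5452 0.2685 0.1541] t 23.7667
turn units [0.004 0.021 0.001]
```

```bash
python3 -m jog '[{"dx":0,"dy":0.01,"dz":0.7,"wx":0,"wy":0,"wz":0},{"dx":0,"dy":0.02,"dz":0.7,"wx":0,"wy":0,"wz":0},{"dx":0,"dy":0,"dz":0.7,"wx":0,"wy":0,"wz":0},{"dx":0,"dy":0,"dz":0.7,"wx":0,"wy":0,"wz":0},{"dx":0,"dy":0,"dz":0.4,"wx":0,"wy":0,"wz":0},{"dx":0,"dy":0,"dz":0.35,"wx":0,"wy":0,"wz":0},{"dx":0,"dy":0,"dz":0,"wx":0,"wy":0,"wz":0},{"dx":0,"dy":0,"dz":0,"wx":0,"wy":0,"wz":0}]'
python3 -c "
from h import *
to([.5452,.2697,.0085],down(np.radians(94.3)))"
```

```text
time: 24.43
eef_pos: [0.5453, 0.2699, 0.0119]
tool_rot: [-0.118, 3.138, 0.001]
contact_force: [0.1, 0.3, -0.2]
opening: 0.446
shift units [ 0.002 -0.004  0.086] pos [0.5453 0.2699 0.0119] t 24.4333
turn units [0.004 0.019 0.004]
```

```bash
python3 -m jog '[{"dx":0,"dy":0,"dz":0.08,"wx":0,"wy":0,"wz":0},{"dx":0,"dy":0,"dz":0,"wx":0,"wy":0,"wz":0},{"dx":0,"dy":0,"dz":0,"wx":0,"wy":0,"wz":0}]'
python3 -m jog '[{"dx":0,"dy":0,"dz":0,"wx":0,"wy":0,"wz":0},{"dx":0,"dy":0,"dz":0,"wx":0,"wy":0,"wz":0},{"dx":0,"dy":0,"dz":0,"wx":0,"wy":0,"wz":0},{"dx":0,"dy":0,"dz":0,"wx":0,"wy":0,"wz":0},{"dx":0,"dy":0,"dz":0,"wx":0,"wy":0,"wz":0},{"dx":0,"dy":0,"dz":0,"wx":0,"wy":0,"wz":0},{"dx":0,"dy":0,"dz":0,"wx":0,"wy":0,"wz":0}]' -1 50
```

```text
time: 24.68
eef_pos: [0.5449, 0.2698, 0.0086]
tool_rot: [-0.118, 3.138, 0.001]
contact_force: [0.8, 0.4, -0.8]
opening: 0.451
time: 25.27
eef_pos: [0.5445, 0.2698, 0.0078]
tool_rot: [-0.118, 3.139, 0.0]
contact_force: [-2.1, 1.9, 2.4]
opening: 0.218
```

```bash
python3 -m jog '[{"dx":0,"dy":0,"dz":-0.4,"wx":0,"wy":0,"wz":0},{"dx":0,"dy":0,"dz":-0.8,"wx":0,"wy":0,"wz":0},{"dx":0,"dy":0,"dz":-0.9,"wx":0,"wy":0,"wz":0},{"dx":0,"dy":0,"dz":-0.9,"wx":0,"wy":0,"wz":0},{"dx":0,"dy":0,"dz":-0.9,"wx":0,"wy":0,"wz":0},{"dx":0,"dy":0,"dz":-0.9,"wx":0,"wy":0,"wz":0},{"dx":0,"dy":0,"dz":-0.9,"wx":0,"wy":0,"wz":0},{"dx":0,"dy":0,"dz":-0.9,"wx":0,"wy":0,"wz":0}]'
cat > gr.py <<'E'
# gr.py groove_y_mm local_x_mm z : shift to that point in fixture frame
import sys
from h import *
from fit import Rm,T,th
y,x,z=map(float,sys.argv[1:4]);p=Rm@np.array([x,y])/1e3+T
to([*p,z],down(th+np.pi/2))
o=arm.get_obs();print("local now",(Rm.T@(o["eef_pos"][:2]-T)*1e3).round(1),o["eef_pos"][2].round(4),"F",(o["contact_force"]).round(1))
E
python3 gr.py 75 -36 .27
```

```text
time: 25.93
eef_pos: [0.5438, 0.2694, 0.2728]
tool_rot: [0.118, -3.138, 0.001]
contact_force: [1.7, 0.3, -2.3]
opening: 0.218
shift units [  1.401 -12.524   0.077] pos [0.5438 0.2694 0.2728] t 25.9333
turn units [-0.007 -0.015  1.628]
local now [-51.5 578.9] 0.2728 F [ 1.7  0.3 -2.3]
```

```bash
python3 -m jog '[{"dx":0.108,"dy":-0.963,"dz":0,"wx":0,"wy":0,"wz":0},{"dx":0.108,"dy":-0.963,"dz":0,"wx":0,"wy":0,"wz":0},{"dx":0.108,"dy":-0.963,"dz":0,"wx":0,"wy":0,"wz":0},{"dx":0.108,"dy":-0.963,"dz":0,"wx":0,"wy":0,"wz":0},{"dx":0.108,"dy":-0.963,"dz":0,"wx":0,"wy":0,"wz":0},{"dx":0.108,"dy":-0.963,"dz":0,"wx":0,"wy":0,"wz":0},{"dx":0.108,"dy":-0.963,"dz":0,"wx":0,"wy":0,"wz":0}]' | grep eef
python3 -m jog '[{"dx":0.108,"dy":-0.963,"dz":0,"wx":0,"wy":0,"wz":0},{"dx":0.108,"dy":-0.963,"dz":0,"wx":0,"wy":0,"wz":0},{"dx":0.108,"dy":-0.963,"dz":0,"wx":0,"wy":0,"wz":0},{"dx":0.108,"dy":-0.963,"dz":0,"wx":0,"wy":0,"wz":0},{"dx":0.108,"dy":-0.963,"dz":0,"wx":0,"wy":0,"wz":0},{"dx":0.108,"dy":-0.963,"dz":0,"wx":0,"wy":0,"wz":0},{"dx":0,"dy":0,"dz":0,"wx":0,"wy":0,"wz":0.81},{"dx":0,"dy":0,"dz":0,"wx":0,"wy":0,"wz":0.81}]'
python3 -m jog '[{"dx":0,"dy":0,"dz":0.8,"wx":0,"wy":0,"wz":0},{"dx":0,"dy":0,"dz":0.9,"wx":0,"wy":0,"wz":0},{"dx":0,"dy":0,"dz":0.9,"wx":0,"wy":0,"wz":0},{"dx":0,"dy":0,"dz":0.9,"wx":0,"wy":0,"wz":0},{"dx":0,"dy":0,"dz":0.7,"wx":0,"wy":0,"wz":0},{"dx":0,"dy":0,"dz":0,"wx":0,"wy":0,"wz":0},{"dx":0,"dy":0,"dz":0,"wx":0,"wy":0,"wz":0}]' | grep eef
python3 gr.py 75 -36 .033
python3 look.py w9
python3 - <<'E'
import cv2
cv2.imwrite('pics/w9c.png',cv2.resize(cv2.imread('pics/w9.png')[100:420,140:520],None,fx=1.8,fy=1.8))
E
```

```text
eef_pos: [0.5338, -0.0033, 0.271]
time: 27.18
eef_pos: [0.5254, -0.2361, 0.2702]
tool_rot: [-0.114, -3.137, -0.002]
contact_force: [-0.7, 0.4, -2.0]
opening: 0.215
eef_pos: [0.5257, -0.2337, 0.1029]
shift units [-0.005 -0.019  1.748] pos [ 0.5257 -0.2337  0.1029] t 27.7667
turn units [ 0.017 -0.03   0.008]
local now [-36.   75.7] 0.1029 F [ 1.3 -0.1 -2.1]
27.8167 [ 0.5265079  -0.23428897  0.10456888] [ 1.03572908e-01  3.13928564e+00 -8.44886438e-04]
```

View pics/w9c.png

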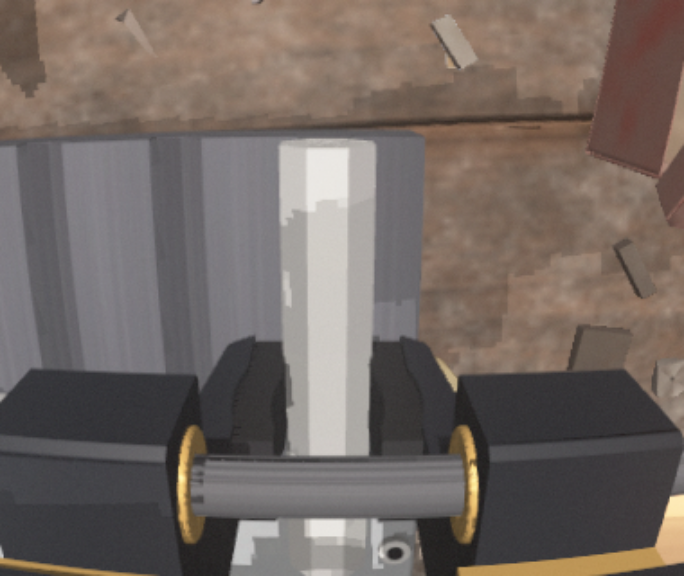

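```bash
python3 - <<'E'
from h import *
import pickle
k=pickle.load(open('pics/w9.pkl','rb'));e=np.array([.5265,-.2343,.1046]);M=R.from_rotvec([.10357,3.13929,-.00084])
for px in((100+143/1.8,140+328/1.8),):
    p=atz("wrist",px,e[2]+.005,k);print((M.inv().apply(p-e)*1e3).round(1))
E
python3 -m jog '[{"dx":0,"dy":-0.01,"dz":0.4,"wx":0,"wy":0,"wz":0},{"dx":0,"dy":-0.01,"dz":0.4,"wx":0,"wy":0,"wz":0},{"dx":0,"dy":0,"dz":0.4,"wx":0,"wy":0,"wz":0},{"dx":0,"dy":0,"dz":0.3,"wx":0,"wy":0,"wz":0},{"dx":0,"dy":0,"dz":0.1,"wx":0,"wy":0,"wz":0},{"dx":0,"dy":0,"dz":0,"wx":0,"wy":0,"wz":0},{"dx":0,"dy":0,"dz":0,"wx":0,"wy":0,"wz":0}]'
python3 gr.py 75 -36 .0315
```

```text
[56.2 -0.1 -5. ]
time: 28.4
eef_pos: [0.5268, -0.2353, 0.0412]
tool_rot: [0.103, 3.138, -0.002]
contact_force: [0.6, -0.5, -3.0]
opening: 0.219
shift units [0.031 0.02  0.243] pos [ 0.5268 -0.2353  0.0412] t 28.4
turn units [-0.017  0.026  0.01 ]
local now [-34.8  74.2] 0.0412 F [ 0.6 -0.5 -3. ]
```

```bash
python3 -m jog '[{"dx":0,"dy":0.01,"dz":0.1,"wx":0,"wy":0,"wz":0},{"dx":0,"dy":0.01,"dz":0.08,"wx":0,"wy":0,"wz":0},{"dx":0,"dy":0,"dz":0,"wx":0,"wy":0,"wz":0},{"dx":0,"dy":0,"dz":0,"wx":0,"wy":0,"wz":0}]'
for i in 1 2; do python3 -m jog '[{"dx":0,"dy":0,"dz":0.03,"wx":0,"wy":0,"wz":0},{"dx":0,"dy":0,"dz":0,"wx":0,"wy":0,"wz":0},{"dx":0,"dy":0,"dz":0,"wx":0,"wy":0,"wz":0}]'|grep -E "eef|force"; done; python3 gr.py 75 -36 .0315
```

```text
time: 28.73
eef_pos: [0.5261, -0.2339, 0.0324]
tool_rot: [-0.103, -3.14, -0.0]
contact_force: [0.2, 0.5, -2.2]
opening: 0.216
eef_pos: [0.5262, -0.2341, 0.0312]
contact_force: [0.2, -0.1, -2.1]
eef_pos: [0.5264, -0.2344, 0.0309]
contact_force: [-1.5, -0.9, 6.7]
shift units [ 0.018 -0.001 -0.016] pos [ 0.5264 -0.2344  0.0309] t 29.2333
turn units [-0.014  0.013  0.009]
local now [-35.3  75. ] 0.0309 F [-1.5 -0.9  6.7]
```

```bash
python3 -m jog '[{"dx":0,"dy":0,"dz":-0.02,"wx":0,"wy":0,"wz":0},{"dx":0,"dy":0,"dz":0,"wx":0,"wy":0,"wz":0},{"dx":0,"dy":0,"dz":0,"wx":0,"wy":0,"wz":0},{"dx":0,"dy":0,"dz":0,"wx":0,"wy":0,"wz":0}]' -0.3 20
python3 -m jog '[{"dx":0,"dy":0,"dz":-0.4,"wx":0,"wy":0,"wz":0},{"dx":0,"dy":0,"dz":-0.7,"wx":0,"wy":0,"wz":0},{"dx":0,"dy":0,"dz":-0.4,"wx":0,"wy":0,"wz":0},{"dx":0.6,"dy":0,"dz":0,"wx":0,"wy":0,"wz":0},{"dx":0.7,"dy":0,"dz":0,"wx":0,"wy":0,"wz":0},{"dx":0.7,"dy":0,"dz":0,"wx":0,"wy":0,"wz":0},{"dx":0,"dy":0,"dz":0,"wx":0,"wy":0,"wz":0}]'
python3 -m jog '[{"dx":0,"dy":0,"dz":0.4,"wx":0,"wy":0,"wz":0},{"dx":0,"dy":0,"dz":0.4,"wx":0,"wy":0,"wz":0},{"dx":0,"dy":0,"dz":0.4,"wx":0,"wy":0,"wz":0},{"dx":0,"dy":0,"dz":0.1,"wx":0,"wy":0,"wz":0},{"dx":0,"dy":0,"dz":0,"wx":0,"wy":0,"wz":0},{"dx":0,"dy":0,"dz":0,"wx":0,"wy":0,"wz":0}]' -1
python3 gr.py 75 -110 .034
```

```text
time: 29.57
eef_pos: [0.5261, -0.2339, 0.0307]
tool_rot: [-0.104, -3.14, -0.0]
contact_force: [0.3, -0.4, 0.1]
opening: 0.349
time: 30.15
eef_pos: [0.4425, -0.2274, 0.0905]
tool_rot: [-0.105, -3.137, -0.003]
contact_force: [-0.3, -0.2, 0.4]
opening: 0.35
time: 30.65
eef_pos: [0.4467, -0.2288, 0.0391]
tool_rot: [0.103, 3.14, -0.0]
contact_force: [0.7, 0.0, 0.5]
opening: 0.006
shift units [-0.128 -0.007  0.128] pos [ 0.4467 -0.2288  0.0391] t 30.65
turn units [-0.003  0.004  0.011]
local now [-115.1   75.3] 0.0391 F [0.7 0.  0.5]
```

```bash
python3 -m jog '[{"dx":0,"dy":0,"dz":0.12,"wx":0,"wy":0,"wz":0},{"dx":-0.15,"dy":0,"dz":0,"wx":0,"wy":0,"wz":0},{"dx":-0.15,"dy":0,"dz":0,"wx":0,"wy":0,"wz":0},{"dx":-0.15,"dy":0,"dz":0,"wx":0,"wy":0,"wz":0},{"dx":-0.1,"dy":0,"dz":0,"wx":0,"wy":0,"wz":0},{"dx":-0.1,"dy":0,"dz":0,"wx":0,"wy":0,"wz":0}]'
python3 gr.py 75 -44 .034
python3 -m jog '[{"dx":-0.15,"dy":0,"dz":0,"wx":0,"wy":0,"wz":0},{"dx":-0.15,"dy":0,"dz":0,"wx":0,"wy":0,"wz":0},{"dx":-0.15,"dy":0,"dz":0,"wx":0,"wy":0,"wz":0},{"dx":-0.15,"dy":0,"dz":0,"wx":0,"wy":0,"wz":0},{"dx":-0.1,"dy":0,"dz":0,"wx":0,"wy":0,"wz":0},{"dx":-0.1,"dy":0,"dz":0,"wx":0,"wy":0,"wz":0}]'
python3 gr.py 75 -44 .034
```

```text
time: 31.15
eef_pos: [0.4726, -0.2304, 0.0341]
tool_rot: [-0.103, -3.139, 0.0]
contact_force: [-4.1, -0.8, 3.5]
opening: 0.008
shift units [-1.131 -0.013  0.002] pos [ 0.4726 -0.2304  0.0341] t 31.15
turn units [-0.002 -0.006  0.014]
local now [-89.2  75.5] 0.0341 F [-4.1 -0.8  3.5]
time: 31.65
eef_pos: [0.5046, -0.2324, 0.0339]
tool_rot: [-0.103, -3.14, -0.0]
contact_force: [-4.1, -1.0, 2.7]
opening: 0.001
shift units [-0.329 -0.013 -0.002] pos [ 0.5046 -0.2324  0.0339] t 31.65
turn units [ 0.    -0.002  0.01 ]
local now [-57.1  75.5] 0.0339 F [-4.1 -1.   2.7]
```

```bash
python3 -m jog '[{"dx":-0.08,"dy":0,"dz":0,"wx":0,"wy":0,"wz":0},{"dx":-0.08,"dy":0,"dz":0,"wx":0,"wy":0,"wz":0},{"dx":-0.05,"dy":0,"dz":0,"wx":0,"wy":0,"wz":0},{"dx":0,"dy":0,"dz":0,"wx":0,"wy":0,"wz":0}]'|grep -E "eef|force"
for i in 1 2 3; do python3 -m jog '[{"dx":-0.03,"dy":0,"dz":0,"wx":0,"wy":0,"wz":0},{"dx":0,"dy":0,"dz":0,"wx":0,"wy":0,"wz":0}]'|grep -E "eef|force"; done;python3 gr.py 75 -44 .034
```

```text
eef_pos: [0.513, -0.233, 0.0339]
contact_force: [-0.5, -0.2, -0.6]
eef_pos: [0.5139, -0.2331, 0.0339]
contact_force: [-1.0, -0.1, 0.6]
eef_pos: [0.5149, -0.2331, 0.0339]
contact_force: [-1.8, -0.8, 0.9]
eef_pos: [0.5151, -0.2331, 0.0338]
contact_force: [-7.6, -0.6, 3.2]
shift units [-0.065 -0.014 -0.005] pos [ 0.5151 -0.2331  0.0338] t 32.4833
turn units [ 0.006 -0.032  0.012]
local now [-46.6  75.6] 0.0338 F [-7.6 -0.6  3.2]
```

```bash
for i in 1 2; do python3 -m jog '[{"dx":-0.03,"dy":0,"dz":0,"wx":0,"wy":0,"wz":0},{"dx":0,"dy":0,"dz":0,"wx":0,"wy":0,"wz":0},{"dx":0,"dy":0,"dz":0,"wx":0,"wy":0,"wz":0}]'|grep -E "eef|force"; done;python3 gr.py 75 -44 .034
```

```text
eef_pos: [0.5153, -0.2331, 0.0338]
contact_force: [-13.3, -0.7, 5.3]
eef_pos: [0.5155, -0.2331, 0.0337]
contact_force: [-18.1, -2.5, 8.4]
shift units [-0.056 -0.016 -0.008] pos [ 0.5155 -0.2331  0.0337] t 32.9833
turn units [ 0.015 -0.086  0.012]
local now [-46.3  75.6] 0.0337 F [-18.1  -2.5   8.4]
```

```bash
python3 -m jog '[{"dx":0.1,"dy":0,"dz":0,"wx":0,"wy":0,"wz":0},{"dx":0.4,"dy":0,"dz":0,"wx":0,"wy":0,"wz":0},{"dx":0,"dy":0,"dz":-0.8,"wx":0,"wy":0,"wz":0},{"dx":0,"dy":0,"dz":-0.9,"wx":0,"wy":0,"wz":0},{"dx":0,"dy":0,"dz":-0.9,"wx":0,"wy":0,"wz":0},{"dx":0,"dy":0,"dz":-0.9,"wx":0,"wy":0,"wz":0},{"dx":0,"dy":0,"dz":-0.9,"wx":0,"wy":0,"wz":0},{"dx":0,"dy":0,"dz":-0.9,"wx":0,"wy":0,"wz":0}]' -0.1
python3 -c "
from h import *
to([.575,.30,.25],down(np.radians(83.7)))"
```

```text
time: 33.65
eef_pos: [0.4987, -0.2319, 0.2481]
tool_rot: [0.103, 3.138, -0.001]
contact_force: [0.2, -0.0, 0.2]
opening: 0.448
shift units [-1.03  13.393 -0.051] pos [ 0.4987 -0.2319  0.2481] t 33.65
turn units [-0.004  0.019  0.506]
```

```bash
for i in 1 2; do python3 -m jog '[{"dx":-0.074,"dy":0.957,"dz":0,"wx":0,"wy":0,"wz":0},{"dx":-0.074,"dy":0.957,"dz":0,"wx":0,"wy":0,"wz":0},{"dx":-0.074,"dy":0.957,"dz":0,"wx":0,"wy":0,"wz":0},{"dx":-0.074,"dy":0.957,"dz":0,"wx":0,"wy":0,"wz":0},{"dx":-0.074,"dy":0.957,"dz":0,"wx":0,"wy":0,"wz":0},{"dx":-0.074,"dy":0.957,"dz":0,"wx":0,"wy":0,"wz":0},{"dx":-0.074,"dy":0.957,"dz":0,"wx":0,"wy":0,"wz":0}]' | grep eef; done
python3 -m jog '[{"dx":0,"dy":0,"dz":0,"wx":0,"wy":0,"wz":0.5},{"dx":0,"dy":0,"dz":0,"wx":0,"wy":0,"wz":0},{"dx":0,"dy":0,"dz":0,"wx":0,"wy":0,"wz":0}]'|grep eef
cat > rod.py <<'E'
# rod.py img name: network finds rod, grabCut refines; prints centre, angle
import sys,pickle
from h import *
n=sys.argv[1];k=arm.calibration("wrist");a=arm.get_image("wrist");im=np.ascontiguousarray(a[...,::-1]);cv2.imwrite(f"pics/{n}.png",im);pickle.dump(k,open(f"pics/{n}.pkl","wb"))
for nm in sys.argv[2:]:
    for d in arm.place_of("wrist",nm)[:2]:
        c=atz("wrist",d["location"],.02,k)
        if d["confidence"]<.3 or not(.4<c[0]<.7 and .1<c[1]<.5):continue
        best=None
        rr=[(np.linalg.norm(0),0)]
        G=np.mgrid[-70:71,-70:71].reshape(2,-1).T/1e3
        px=proj("wrist",np.c_[c[0]+G[:,0],c[1]+G[:,1],np.full(len(G),.02)],k).astype(np.float32)
        P=cv2.remap(im,px[:,1].reshape(141,141),px[:,0].reshape(141,141),cv2.INTER_LINEAR) # rows=x mm, cols=y mm
        m=np.full(P.shape[:2],cv2.GC_PR_BGD,np.uint8);cv2.circle(m,(70,70),5,int(cv2.GC_FGD),-1)
        g=cv2.cvtColor(P,cv2.COLOR_BGR2GRAY).astype(float)
        # template orientation search: bright bar
        for ang in range(-30,31,2):
            t=np.zeros((141,141),np.uint8);u=np.array([np.sin(np.radians(ang)),np.cos(np.radians(ang))])*45
            cv2.line(t,tuple(np.int32(70-u)),tuple(np.int32(70+u)),1,12)
            s=g[t>0].mean()
            if best is None or s>best[0]:best=(s,ang,u)
        u=best[2];m[:]=cv2.GC_BGD
        cv2.line(m,tuple(np.int32(70-u*1.35)),tuple(np.int32(70+u*1.35)),int(cv2.GC_PR_BGD),40);cv2.line(m,tuple(np.int32(70-u)),tuple(np.int32(70+u)),int(cv2.GC_PR_FGD),12)
        cv2.grabCut(P,m,None,np.zeros((1,65)),np.zeros((1,65)),4,cv2.GC_INIT_WITH_MASK)
        ys,xs=np.nonzero((m==1)|(m==3));Q=np.stack([ys,xs],1).astype(np.float32);cc,s,_=cv2.minAreaRect(Q)
        v=np.linalg.svd(Q-Q.mean(0),full_matrices=False)[2][0];v*=np.sign(v[0])
        print(nm,round(d["confidence"],2),np.round(c[:2],4),"gc",(c[:2]+(np.array(cc)-70)/1e3).round(4),np.round(s,0),"ang",np.degrees(np.arctan2(v[1],v[0])).round(1),"bar",best[1])
E
python3 rod.py w10 rod0_mid rod1_mid rod2_mid rod3_mid
```

```text
eef_pos: [0.5372, 0.036, 0.2463]
eef_pos: [0.5754, 0.3023, 0.2461]
eef_pos: [0.5753, 0.3, 0.2458]
rod1_mid 0.69 [0.5392 0.2009] gc [0.5376 0.2003] [109.  20.] ang 2.1 bar 2
rod3_mid 0.93 [0.5871 0.3299] gc [0.5896 0.3297] [ 20. 111.] ang -6.4 bar -8
```

```bash
python3 -c "
from h import *
to([.5896,.3297,.0085],down(np.radians(83.6)))"
```

```text
shift units [-0.264  0.8    5.945] pos [0.5754 0.299  0.2463] t 35.3167
turn units [0.002 0.005 0.015]
```

```bash
python3 -m jog '[{"dx":-0.132,"dy":0.4,"dz":0.7,"wx":0,"wy":0,"wz":0},{"dx":-0.132,"dy":0.4,"dz":0.8,"wx":0,"wy":0,"wz":0},{"dx":0,"dy":0,"dz":0.9,"wx":0,"wy":0,"wz":0},{"dx":0,"dy":0,"dz":0.9,"wx":0,"wy":0,"wz":0},{"dx":0,"dy":0,"dz":0.9,"wx":0,"wy":0,"wz":0},{"dx":0,"dy":0,"dz":0.8,"wx":0,"wy":0,"wz":0},{"dx":0,"dy":0,"dz":0,"wx":0,"wy":0,"wz":0},{"dx":0,"dy":0,"dz":0,"wx":0,"wy":0,"wz":0}]'
python3 -c "
from h import *
to([.5896,.3297,.0085],down(np.radians(83.6)))"
```

```text
time: 35.98
eef_pos: [0.5891, 0.33, 0.0456]
tool_rot: [-0.173, -3.135, 0.001]
contact_force: [0.4, 0.1, -0.1]
opening: 0.453
shift units [-0.015 -0.006  0.927] pos [0.5891 0.33   0.0456] t 35.9833
turn units [-0.011 -0.023  0.019]
```

```bash
python3 -m jog '[{"dx":-0.01,"dy":0,"dz":0.4,"wx":0,"wy":0,"wz":0},{"dx":0,"dy":0,"dz":0.3,"wx":0,"wy":0,"wz":0},{"dx":0,"dy":0,"dz":0.2,"wx":0,"wy":0,"wz":0},{"dx":0,"dy":0,"dz":0.02,"wx":0,"wy":0,"wz":0},{"dx":0,"dy":0,"dz":0,"wx":0,"wy":0,"wz":0},{"dx":0,"dy":0,"dz":0,"wx":0,"wy":0,"wz":0}]'
python3 -m jog '[{"dx":0,"dy":0,"dz":0,"wx":0,"wy":0,"wz":0},{"dx":0,"dy":0,"dz":0,"wx":0,"wy":0,"wz":0},{"dx":0,"dy":0,"dz":0,"wx":0,"wy":0,"wz":0},{"dx":0,"dy":0,"dz":0,"wx":0,"wy":0,"wz":0},{"dx":0,"dy":0,"dz":0,"wx":0,"wy":0,"wz":0},{"dx":0,"dy":0,"dz":0,"wx":0,"wy":0,"wz":0},{"dx":0,"dy":0,"dz":0,"wx":0,"wy":0,"wz":0}]' -1 50
python3 -m jog '[{"dx":0,"dy":0,"dz":-0.4,"wx":0,"wy":0,"wz":0},{"dx":0,"dy":0,"dz":-0.8,"wx":0,"wy":0,"wz":0},{"dx":0,"dy":0,"dz":-0.9,"wx":0,"wy":0,"wz":0},{"dx":0,"dy":0,"dz":-0.9,"wx":0,"wy":0,"wz":0},{"dx":0,"dy":0,"dz":-0.9,"wx":0,"wy":0,"wz":0},{"dx":0,"dy":0,"dz":-0.9,"wx":0,"wy":0,"wz":0},{"dx":0,"dy":0,"dz":-0.9,"wx":0,"wy":0,"wz":0},{"dx":0,"dy":0,"dz":-0.9,"wx":0,"wy":0,"wz":0}]'
python3 gr.py -25 -36 .27
```

```text
time: 36.48
eef_pos: [0.5901, 0.3307, 0.0102]
tool_rot: [0.172, 3.136, 0.001]
contact_force: [1.0, -1.0, 0.1]
opening: 0.453
time: 37.07
eef_pos: [0.5898, 0.3306, 0.0095]
tool_rot: [0.172, 3.136, 0.0]
contact_force: [-0.0, -0.4, 3.5]
opening: 0.215
time: 37.73
eef_pos: [0.5891, 0.3303, 0.2744]
tool_rot: [-0.172, -3.136, 0.001]
contact_force: [1.2, 1.3, -1.3]
opening: 0.215
shift units [ -0.074 -16.704   0.12 ] pos [0.5891 0.3303 0.2744] t 37.7333
turn units [-0.006 -0.013 -0.492]
local now [-10.3 642.7] 0.2744 F [ 1.2  1.3 -1.3]
```

```bash
for i in 1 2; do python3 -m jog '[{"dx":-0.004,"dy":-0.98,"dz":0,"wx":0,"wy":0,"wz":0},{"dx":-0.004,"dy":-0.98,"dz":0,"wx":0,"wy":0,"wz":0},{"dx":-0.004,"dy":-0.98,"dz":0,"wx":0,"wy":0,"wz":0},{"dx":-0.004,"dy":-0.98,"dz":0,"wx":0,"wy":0,"wz":0},{"dx":-0.004,"dy":-0.98,"dz":0,"wx":0,"wy":0,"wz":0},{"dx":-0.004,"dy":-0.98,"dz":0,"wx":0,"wy":0,"wz":0},{"dx":-0.004,"dy":-0.98,"dz":0,"wx":0,"wy":0,"wz":0},{"dx":-0.004,"dy":-0.98,"dz":0,"wx":0,"wy":0,"wz":0}]' | grep eef; done
python3 -m jog '[{"dx":0,"dy":-0.98,"dz":0,"wx":0,"wy":0,"wz":-0.49},{"dx":0,"dy":0,"dz":0.8,"wx":0,"wy":0,"wz":0},{"dx":0,"dy":0,"dz":0.9,"wx":0,"wy":0,"wz":0},{"dx":0,"dy":0,"dz":0.9,"wx":0,"wy":0,"wz":0},{"dx":0,"dy":0,"dz":0.9,"wx":0,"wy":0,"wz":0},{"dx":0,"dy":0,"dz":0.8,"wx":0,"wy":0,"wz":0},{"dx":0,"dy":0,"dz":0,"wx":0,"wy":0,"wz":0},{"dx":0,"dy":0,"dz":0,"wx":0,"wy":0,"wz":0}]'
python3 gr.py -25 -36 .034
```

```text
eef_pos: [0.5558, 0.0169, 0.2727]
eef_pos: [0.5228, -0.295, 0.2727]
time: 39.73
eef_pos: [0.5189, -0.3318, 0.1004]
tool_rot: [-0.105, -3.137, -0.003]
contact_force: [0.6, -0.1, 0.1]
opening: 0.215
shift units [-0.01  -0.061  1.66 ] pos [ 0.5189 -0.3318  0.1004] t 39.7333
turn units [ 0.023 -0.029 -0.002]
local now [-36.2 -22.7] 0.1004 F [ 0.6 -0.1  0.1]
```

```bash
python3 -m jog '[{"dx":0,"dy":-0.03,"dz":0.4,"wx":0,"wy":0,"wz":0},{"dx":0,"dy":-0.02,"dz":0.4,"wx":0,"wy":0,"wz":0},{"dx":0,"dy":0,"dz":0.4,"wx":0,"wy":0,"wz":0},{"dx":0,"dy":0,"dz":0.25,"wx":0,"wy":0,"wz":0},{"dx":0,"dy":0,"dz":0,"wx":0,"wy":0,"wz":0},{"dx":0,"dy":0,"dz":0,"wx":0,"wy":0,"wz":0}]'
python3 gr.py -25 -36 .034
```

```text
time: 40.23
eef_pos: [0.5197, -0.3346, 0.0446]
tool_rot: [0.105, 3.138, -0.002]
contact_force: [-0.3, -1.0, -0.9]
opening: 0.218
shift units [0.02  0.011 0.265] pos [ 0.5197 -0.3346  0.0446] t 40.2333
turn units [-0.014  0.016 -0.   ]
local now [-35.2 -25.4] 0.0446 F [-0.3 -1.  -0.9]
```

```bash
python3 -m jog '[{"dx":0.01,"dy":0.01,"dz":0.15,"wx":0,"wy":0,"wz":0},{"dx":0,"dy":0,"dz":0.05,"wx":0,"wy":0,"wz":0},{"dx":0,"dy":0,"dz":0,"wx":0,"wy":0,"wz":0},{"dx":0,"dy":0,"dz":0,"wx":0,"wy":0,"wz":0}]'|grep -E "eef|force"
for i in 1 2 3; do python3 -m jog '[{"dx":0,"dy":0,"dz":0.03,"wx":0,"wy":0,"wz":0},{"dx":0,"dy":0,"dz":0,"wx":0,"wy":0,"wz":0},{"dx":0,"dy":0,"dz":0,"wx":0,"wy":0,"wz":0}]'|grep -E "eef|force"; done; python3 gr.py -25 -36 .0315
```

```text
eef_pos: [0.5189, -0.3338, 0.0355]
contact_force: [0.3, 0.3, -0.9]
eef_pos: [0.5188, -0.3338, 0.034]
contact_force: [1.0, -0.1, -2.7]
eef_pos: [0.5189, -0.3339, 0.0328]
contact_force: [-0.2, -1.2, -0.5]
eef_pos: [0.519, -0.3341, 0.0326]
contact_force: [-1.6, 0.5, 6.3]
shift units [-0.    -0.     0.028] pos [ 0.519  -0.3341  0.0326] t 41.3167
turn units [-0.015  0.011 -0.   ]
local now [-36. -25.] 0.0326 F [-1.6  0.5  6.3]
```

Seated. Release, back off and push.

```bash
python3 -m jog '[{"dx":0,"dy":0,"dz":-0.02,"wx":0,"wy":0,"wz":0},{"dx":0,"dy":0,"dz":0,"wx":0,"wy":0,"wz":0},{"dx":0,"dy":0,"dz":0,"wx":0,"wy":0,"wz":0},{"dx":0,"dy":0,"dz":0,"wx":0,"wy":0,"wz":0}]' -0.3 20
python3 -m jog '[{"dx":0,"dy":0,"dz":-0.4,"wx":0,"wy":0,"wz":0},{"dx":0,"dy":0,"dz":-0.7,"wx":0,"wy":0,"wz":0},{"dx":0,"dy":0,"dz":-0.4,"wx":0,"wy":0,"wz":0},{"dx":0.6,"dy":0,"dz":0,"wx":0,"wy":0,"wz":0},{"dx":0.7,"dy":0,"dz":0,"wx":0,"wy":0,"wz":0},{"dx":0.7,"dy":0,"dz":0,"wx":0,"wy":0,"wz":0},{"dx":0,"dy":0,"dz":0,"wx":0,"wy":0,"wz":0}]'|grep eef
python3 -m jog '[{"dx":0,"dy":0,"dz":0.4,"wx":0,"wy":0,"wz":0},{"dx":0,"dy":0,"dz":0.4,"wx":0,"wy":0,"wz":0},{"dx":0,"dy":0,"dz":0.4,"wx":0,"wy":0,"wz":0},{"dx":0,"dy":0,"dz":0.22,"wx":0,"wy":0,"wz":0},{"dx":0,"dy":0,"dz":0,"wx":0,"wy":0,"wz":0},{"dx":0,"dy":0,"dz":0,"wx":0,"wy":0,"wz":0}]' -1
python3 gr.py -25 -48 .034
```

```text
time: 41.65
eef_pos: [0.5188, -0.3336, 0.0322]
tool_rot: [-0.105, -3.14, -0.0]
contact_force: [0.0, -0.6, 0.1]
opening: 0.347
eef_pos: [0.4354, -0.3274, 0.0922]
time: 42.73
eef_pos: [0.4392, -0.3284, 0.0356]
tool_rot: [-0.105, -3.14, -0.0]
contact_force: [-0.2, -0.6, 0.5]
opening: 0.007
shift units [-1.699 -0.01   0.038] pos [ 0.4392 -0.3284  0.0356] t 42.7333
turn units [ 0.003 -0.003  0.   ]
local now [-115.9  -24.6] 0.0356 F [-0.2 -0.6  0.5]
```

```bash
python3 -m jog '[{"dx":-0.15,"dy":0,"dz":0.04,"wx":0,"wy":0,"wz":0},{"dx":-0.15,"dy":0,"dz":0,"wx":0,"wy":0,"wz":0},{"dx":-0.15,"dy":0,"dz":0,"wx":0,"wy":0,"wz":0},{"dx":-0.15,"dy":0,"dz":0,"wx":0,"wy":0,"wz":0},{"dx":-0.15,"dy":0,"dz":0,"wx":0,"wy":0,"wz":0},{"dx":-0.15,"dy":0,"dz":0,"wx":0,"wy":0,"wz":0}]'|grep -E "eef|force"
python3 -m jog '[{"dx":-0.15,"dy":0,"dz":0,"wx":0,"wy":0,"wz":0},{"dx":-0.15,"dy":0,"dz":0,"wx":0,"wy":0,"wz":0},{"dx":-0.15,"dy":0,"dz":0,"wx":0,"wy":0,"wz":0},{"dx":-0.12,"dy":0,"dz":0,"wx":0,"wy":0,"wz":0},{"dx":-0.1,"dy":0,"dz":0,"wx":0,"wy":0,"wz":0},{"dx":-0.06,"dy":0,"dz":0,"wx":0,"wy":0,"wz":0},{"dx":0,"dy":0,"dz":0,"wx":0,"wy":0,"wz":0}]'|grep -E "eef|force"
for i in 1 2 3; do python3 -m jog '[{"dx":-0.04,"dy":0,"dz":0,"wx":0,"wy":0,"wz":0},{"dx":0,"dy":0,"dz":0,"wx":0,"wy":0,"wz":0},{"dx":0,"dy":0,"dz":0,"wx":0,"wy":0,"wz":0}]'|grep -E "eef|force"; done;python3 gr.py -25 -46.5 .034
```

```text
eef_pos: [0.4755, -0.3309, 0.0342]
contact_force: [-2.8, 0.3, 0.7]
eef_pos: [0.5046, -0.3327, 0.0338]
contact_force: [-0.8, 0.5, 0.7]
eef_pos: [0.5057, -0.3328, 0.0339]
contact_force: [0.5, 0.1, -0.4]
eef_pos: [0.5073, -0.3329, 0.0339]
contact_force: [-0.2, -0.3, 0.4]
eef_pos: [0.5085, -0.333, 0.0339]
contact_force: [-4.2, 0.4, 1.2]
shift units [-0.002 -0.011 -0.003] pos [ 0.5085 -0.333   0.0339] t 44.5667
turn units [ 0.003 -0.011 -0.001]
local now [-46.6 -24.5] 0.0339 F [-4.2  0.4  1.2]
```

```bash
for i in 1 2; do python3 -m jog '[{"dx":-0.04,"dy":0,"dz":0,"wx":0,"wy":0,"wz":0},{"dx":0,"dy":0,"dz":0,"wx":0,"wy":0,"wz":0},{"dx":0,"dy":0,"dz":0,"wx":0,"wy":0,"wz":0}]'|grep -E "eef|force"; done;python3 gr.py -25 -46.5 .034
```

```text
eef_pos: [0.5087, -0.333, 0.0338]
contact_force: [-10.9, 1.0, 4.2]
eef_pos: [0.509, -0.3329, 0.0337]
contact_force: [-18.6, -0.8, 8.1]
shift units [ 0.011 -0.014 -0.007] pos [ 0.509  -0.3329  0.0337] t 45.0667
turn units [ 0.019 -0.084 -0.   ]
local now [-46.1 -24.5] 0.0337 F [-18.6  -0.8   8.1]
```

```bash
python3 -m jog '[{"dx":0.1,"dy":0,"dz":0,"wx":0,"wy":0,"wz":0},{"dx":0.4,"dy":0,"dz":0,"wx":0,"wy":0,"wz":0},{"dx":0,"dy":0,"dz":-0.8,"wx":0,"wy":0,"wz":0},{"dx":0,"dy":0,"dz":-0.9,"wx":0,"wy":0,"wz":0},{"dx":0,"dy":0,"dz":-0.9,"wx":0,"wy":0,"wz":0},{"dx":0,"dy":0,"dz":-0.9,"wx":0,"wy":0,"wz":0},{"dx":0,"dy":0,"dz":-0.9,"wx":0,"wy":0,"wz":0},{"dx":0,"dy":0,"dz":-0.9,"wx":0,"wy":0,"wz":0}]' -0.1
python3 - <<'E'
from h import *
a=cv2.imread("pics/w10.png")[40:290,0:330];b=cv2.imread("pics/top0.png")[190:300,230:380]
cv2.imwrite("pics/tin.png",np.vstack([cv2.resize(a,None,fx=1.35,fy=1.35),cv2.resize(b,None,fx=445/150,fy=445/150*.78,interpolation=2)]))
print(cv2.imread("pics/tin.png").shape)
to([.565,.2,.25],down(np.radians(92)))
E
```

```text
time: 45.73
eef_pos: [0.4923, -0.3317, 0.2481]
tool_rot: [0.104, 3.138, -0.001]
contact_force: [-0.2, -0.4, -0.4]
opening: 0.449Traceback (most recent call last):
  File "<stdin>", line 3, in <module>
    return _nx.concatenate(arrs, 0, dtype=dtype, casting=casting)
           ~~~~~~~~~~~~~~~^^^^^^^^^^^^^^^^^^^^^^^^^^^^^^^^^^^^^^^
ValueError: all the input array dimensions except for the concatenation axis must match exactly, but along dimension 1, the array at index 0 has size 446 and the array at index 1 has size 445
```

```bash
python3 -c "
from h import *
to([.575,.24,.25],down(np.radians(92)))"
```

```text
shift units [-1.113 14.397 -0.052] pos [ 0.4923 -0.3317  0.2481] t 45.7333
turn units [-0.006  0.019 -1.163]
```

```bash
for i in 1 2; do python3 -m jog '[{"dx":-0.074,"dy":0.96,"dz":0,"wx":0,"wy":0,"wz":0},{"dx":-0.074,"dy":0.96,"dz":0,"wx":0,"wy":0,"wz":0},{"dx":-0.074,"dy":0.96,"dz":0,"wx":0,"wy":0,"wz":0},{"dx":-0.074,"dy":0.96,"dz":0,"wx":0,"wy":0,"wz":0},{"dx":-0.074,"dy":0.96,"dz":0,"wx":0,"wy":0,"wz":0},{"dx":-0.074,"dy":0.96,"dz":0,"wx":0,"wy":0,"wz":0},{"dx":-0.074,"dy":0.96,"dz":0,"wx":0,"wy":0,"wz":0}]' | grep eef; done
python3 -m jog '[{"dx":0,"dy":0.96,"dz":0,"wx":0,"wy":0,"wz":-0.58},{"dx":0,"dy":0,"dz":0,"wx":0,"wy":0,"wz":-0.58},{"dx":0,"dy":0,"dz":0,"wx":0,"wy":0,"wz":0},{"dx":0,"dy":0,"dz":0,"wx":0,"wy":0,"wz":0}]'|grep eef
python3 rod.py w11 rod0_mid rod1_mid rod2_mid rod3_mid
python3 - <<'E'
from h import *
a=cv2.imread("pics/w11.png")[20:300,0:440];b=cv2.imread("pics/top0.png")[190:300,230:380]
cv2.imwrite("pics/tin.png",np.vstack([a,cv2.resize(b,(440,310),interpolation=2)]))
E
```

```text
eef_pos: [0.531, -0.0631, 0.2463]
eef_pos: [0.5695, 0.2041, 0.2462]
eef_pos: [0.5719, 0.2402, 0.2459]
rod1_mid 0.85 [0.5389 0.2007] gc [0.5374 0.1995] [109.  20.] ang 1.9 bar 2
```

View pics/tin.png

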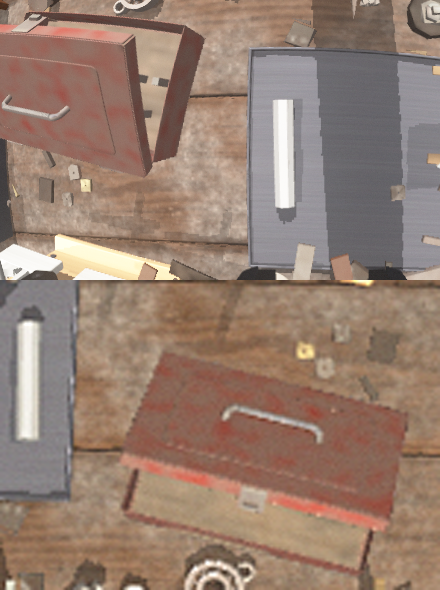

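```bash
python3 - <<'E'
from h import *
import pickle
k=pickle.load(open('pics/w11.pkl','rb'))
def tri(a,b):
    (o,d),(p,e)=a,b;s=np.linalg.lstsq(np.stack([d,-e],1),p-o,rcond=None)[0];x=o+d*s[0];y=p+e*s[1];return ((x+y)/2).round(3),np.linalg.norm(x-y).round(3)
for n,w,t in(("lid back",(193,150),(215.5,286.3)),("lid front",(58,137),(253.2,271.9)),("box front",(60,203),(271.6,271.6))):
    print(n,tri(ray("wrist",w,k),ray("top",t)))
to([.558,.2,.06],down(np.radians(92)))
E
```

```text
lid back (array([0.553, 0.075, 0.065]), np.float64(0.004))
lid front (array([0.442, 0.103, 0.146]), np.float64(0.005))
box front (array([0.417, 0.111, 0.012]), np.float64(0.0))
shift units [ 0.385 -0.967  4.654] pos [0.5721 0.2391 0.2462] t 47.4833
turn units [ 0.001  0.004 -0.029]
```

```bash
python3 -m jog '[{"dx":0.23,"dy":-0.49,"dz":0.5,"wx":0,"wy":0,"wz":-0.03},{"dx":0.23,"dy":-0.49,"dz":0.6,"wx":0,"wy":0,"wz":0},{"dx":0,"dy":0,"dz":0.8,"wx":0,"wy":0,"wz":0},{"dx":0,"dy":0,"dz":0.9,"wx":0,"wy":0,"wz":0},{"dx":0,"dy":0,"dz":0.9,"wx":0,"wy":0,"wz":0},{"dx":0,"dy":0,"dz":0.9,"wx":0,"wy":0,"wz":0},{"dx":0,"dy":0,"dz":0,"wx":0,"wy":0,"wz":0},{"dx":0,"dy":0,"dz":0,"wx":0,"wy":0,"wz":0}]'
python3 -c "
from h import *
to([.555,.2,.0085],down(np.radians(92)))"
```

```text
time: 48.15
eef_pos: [0.5546, 0.1997, 0.0617]
tool_rot: [0.057, -3.139, 0.0]
contact_force: [-0.5, 0.6, 0.8]
opening: 0.451
shift units [-0.013  0.008  1.329] pos [0.5546 0.1997 0.0617] t 48.15
turn units [-0.003 -0.029  0.013]
```

```bash
python3 -m jog '[{"dx":0,"dy":0.01,"dz":0.4,"wx":0,"wy":0,"wz":0},{"dx":0,"dy":0,"dz":0.4,"wx":0,"wy":0,"wz":0},{"dx":0,"dy":0,"dz":0.3,"wx":0,"wy":0,"wz":0},{"dx":0,"dy":0,"dz":0.2,"wx":0,"wy":0,"wz":0},{"dx":0,"dy":0,"dz":0.02,"wx":0,"wy":0,"wz":0},{"dx":0,"dy":0,"dz":0,"wx":0,"wy":0,"wz":0},{"dx":0,"dy":0,"dz":0,"wx":0,"wy":0,"wz":0}]'
python3 -m jog '[{"dx":0,"dy":0,"dz":0,"wx":0,"wy":0,"wz":0},{"dx":0,"dy":0,"dz":0,"wx":0,"wy":0,"wz":0},{"dx":0,"dy":0,"dz":0,"wx":0,"wy":0,"wz":0},{"dx":0,"dy":0,"dz":0,"wx":0,"wy":0,"wz":0},{"dx":0,"dy":0,"dz":0,"wx":0,"wy":0,"wz":0},{"dx":0,"dy":0,"dz":0,"wx":0,"wy":0,"wz":0},{"dx":0,"dy":0,"dz":0,"wx":0,"wy":0,"wz":0}]' -1 58
python3 -m jog '[{"dx":0,"dy":0,"dz":-0.2,"wx":0,"wy":0,"wz":0},{"dx":0,"dy":0,"dz":-0.5,"wx":0,"wy":0,"wz":0},{"dx":0,"dy":0,"dz":-0.8,"wx":0,"wy":0,"wz":0},{"dx":0,"dy":0,"dz":-0.9,"wx":0,"wy":0,"wz":0},{"dx":0,"dy":0,"dz":-0.9,"wx":0,"wy":0,"wz":0},{"dx":0,"dy":0,"dz":-0.9,"wx":0,"wy":0,"wz":0},{"dx":0,"dy":0,"dz":-0.9,"wx":0,"wy":0,"wz":0},{"dx":0,"dy":0,"dz":-0.9,"wx":0,"wy":0,"wz":0}]'
python3 gr.py 25 -19 .25; python3 gr.py -75 -19 .25
```

```text
time: 48.73
eef_pos: [0.5557, 0.2007, 0.0107]
tool_rot: [-0.058, 3.139, 0.001]
contact_force: [-0.0, -0.5, -0.4]
opening: 0.449
time: 49.32
eef_pos: [0.555, 0.2007, 0.0096]
tool_rot: [-0.058, 3.14, 0.0]
contact_force: [-0.9, 0.1, 5.7]
opening: 0.213
time: 49.98
eef_pos: [0.5542, 0.2005, 0.2511]
tool_rot: [0.058, -3.14, 0.0]
contact_force: [0.4, 0.5, -1.9]
opening: 0.218
shift units [  0.822 -12.125   0.029] pos [0.5542 0.2005 0.2511] t 49.9833
turn units [-0.002 -0.008  1.189]
local now [-36.5 510.8] 0.2511 F [ 0.4  0.5 -1.9]
shift units [  1.081 -14.612   0.03 ] pos [0.5542 0.2005 0.2511] t 49.9833
turn units [-0.002 -0.008  1.189]
local now [-36.5 510.8] 0.2511 F [ 0.4  0.5 -1.9]
```

```bash
for i in 1 2; do python3 -m jog '[{"dx":0.075,"dy":-0.974,"dz":0,"wx":0,"wy":0,"wz":0},{"dx":0.075,"dy":-0.974,"dz":0,"wx":0,"wy":0,"wz":0},{"dx":0.075,"dy":-0.974,"dz":0,"wx":0,"wy":0,"wz":0},{"dx":0.075,"dy":-0.974,"dz":0,"wx":0,"wy":0,"wz":0},{"dx":0.075,"dy":-0.974,"dz":0,"wx":0,"wy":0,"wz":0},{"dx":0.075,"dy":-0.974,"dz":0,"wx":0,"wy":0,"wz":0},{"dx":0.075,"dy":-0.974,"dz":0,"wx":0,"wy":0,"wz":0}]' | grep eef; done
python3 -m jog '[{"dx":0.075,"dy":-0.974,"dz":0,"wx":0,"wy":0,"wz":0},{"dx":0,"dy":0,"dz":0.4,"wx":0,"wy":0,"wz":0.6},{"dx":0,"dy":0,"dz":0.6,"wx":0,"wy":0,"wz":0.59},{"dx":0,"dy":0,"dz":0.8,"wx":0,"wy":0,"wz":0},{"dx":0,"dy":0,"dz":0.9,"wx":0,"wy":0,"wz":0},{"dx":0,"dy":0,"dz":0.9,"wx":0,"wy":0,"wz":0},{"dx":0,"dy":0,"dz":0,"wx":0,"wy":0,"wz":0},{"dx":0,"dy":0,"dz":0,"wx":0,"wy":0,"wz":0}]'
python3 gr.py -75 -21 .034
python3 look.py w12
python3 - <<'E'
from h import *
im=cv2.imread("pics/w12.png")
cv2.imwrite("pics/w12c.png",cv2.resize(im[60:420,140:540],None,fx=1.6,fy=1.6))
E
```

```text
eef_pos: [0.5432, -0.0745, 0.2492]
eef_pos: [0.5323, -0.3477, 0.2491]
time: 51.82
eef_pos: [0.5311, -0.3847, 0.1045]
tool_rot: [-0.105, -3.137, -0.004]
contact_force: [0.5, -0.8, -0.8]
opening: 0.217
shift units [ 0.005 -0.015  1.761] pos [ 0.5311 -0.3847  0.1045] t 51.8167
turn units [ 0.028 -0.032 -0.002]
local now [-20.6 -74.6] 0.1045 F [ 0.5 -0.8 -0.8]
51.8667 [ 0.53192331 -0.38550434  0.10666101] [ 1.04798654e-01  3.13907002e+00 -1.22446318e-03]
```

View pics/w12c.png

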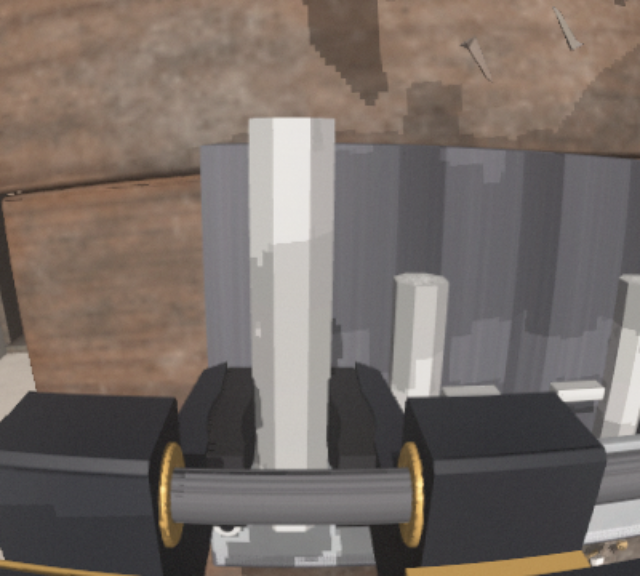

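```bash
python3 - <<'E'
from h import *
from fit import Rm,T
import pickle
k=pickle.load(open('pics/w12.pkl','rb'));e=np.array([.5319,-.3855,.1067]);M=R.from_rotvec([.1048,3.13907,-.0012])
p=atz("wrist",(133.7,322.5),e[2]+.0075,k);print((M.inv().apply(p-e)*1e3).round(1))
for r,c in((276,420),(277,632)):print("home near end local",(Rm.T@(atz("wrist",(r/1.6+60,c/1.6+140),.045,k)[:2]-T)*1e3).round(1))
E
python3 -m jog '[{"dx":0,"dy":0,"dz":0.4,"wx":0,"wy":0,"wz":0},{"dx":0,"dy":0,"dz":0.4,"wx":0,"wy":0,"wz":0},{"dx":0,"dy":0,"dz":0.4,"wx":0,"wy":0,"wz":0},{"dx":0,"dy":0,"dz":0.25,"wx":0,"wy":0,"wz":0},{"dx":0,"dy":0,"dz":0.1,"wx":0,"wy":0,"wz":0},{"dx":0,"dy":0,"dz":0,"wx":0,"wy":0,"wz":0},{"dx":0,"dy":0,"dz":0,"wx":0,"wy":0,"wz":0}]'
python3 gr.py -75 -21 .034
```

```text
[73.3  0.3 -7.6]
home near end local [-38.7 -28.5]
home near end local [-38.9  61.6]
time: 52.45
eef_pos: [0.5321, -0.3856, 0.0447]
tool_rot: [0.105, 3.138, -0.003]
contact_force: [0.2, -0.3, -1.5]
opening: 0.215
shift units [0.038 0.012 0.267] pos [ 0.5321 -0.3856  0.0447] t 52.45
turn units [-0.018  0.019  0.   ]
local now [-19.5 -75.5] 0.0447 F [ 0.2 -0.3 -1.5]
```

```bash
python3 -m jog '[{"dx":0.02,"dy":0.01,"dz":0.15,"wx":0,"wy":0,"wz":0},{"dx":0.01,"dy":0,"dz":0.08,"wx":0,"wy":0,"wz":0},{"dx":0,"dy":0,"dz":0,"wx":0,"wy":0,"wz":0},{"dx":0,"dy":0,"dz":0,"wx":0,"wy":0,"wz":0}]'|grep -E "eef|force"
for i in 1 2; do python3 -m jog '[{"dx":0,"dy":0,"dz":0.03,"wx":0,"wy":0,"wz":0},{"dx":0,"dy":0,"dz":0,"wx":0,"wy":0,"wz":0},{"dx":0,"dy":0,"dz":0,"wx":0,"wy":0,"wz":0}]'|grep -E "eef|force"; done; python3 gr.py -75 -21 .0325
```

```text
eef_pos: [0.5303, -0.3846, 0.0339]
contact_force: [0.8, 0.7, -1.6]
eef_pos: [0.5305, -0.3848, 0.0329]
contact_force: [0.7, -0.5, -1.0]
eef_pos: [0.5305, -0.385, 0.0327]
contact_force: [-1.7, -0.3, 5.4]
shift units [-0.003 -0.001  0.005] pos [ 0.5305 -0.385   0.0327] t 53.2833
turn units [-0.015  0.01   0.   ]
local now [-21.1 -75. ] 0.0327 F [-1.7 -0.3  5.4]
```

```bash
python3 -m jog '[{"dx":0,"dy":0,"dz":-0.02,"wx":0,"wy":0,"wz":0},{"dx":0,"dy":0,"dz":0,"wx":0,"wy":0,"wz":0},{"dx":0,"dy":0,"dz":0,"wx":0,"wy":0,"wz":0},{"dx":0,"dy":0,"dz":0,"wx":0,"wy":0,"wz":0}]' -0.3 20
python3 -m jog '[{"dx":0,"dy":0,"dz":-0.4,"wx":0,"wy":0,"wz":0},{"dx":0,"dy":0,"dz":-0.7,"wx":0,"wy":0,"wz":0},{"dx":0,"dy":0,"dz":-0.4,"wx":0,"wy":0,"wz":0},{"dx":0.8,"dy":0,"dz":0,"wx":0,"wy":0,"wz":0},{"dx":0.8,"dy":0,"dz":0,"wx":0,"wy":0,"wz":0},{"dx":0.8,"dy":0,"dz":0,"wx":0,"wy":0,"wz":0},{"dx":0,"dy":0,"dz":0,"wx":0,"wy":0,"wz":0}]'|grep eef
python3 -m jog '[{"dx":0,"dy":0,"dz":0.4,"wx":0,"wy":0,"wz":0},{"dx":0,"dy":0,"dz":0.4,"wx":0,"wy":0,"wz":0},{"dx":0,"dy":0,"dz":0.4,"wx":0,"wy":0,"wz":0},{"dx":0,"dy":0,"dz":0.24,"wx":0,"wy":0,"wz":0},{"dx":0,"dy":0,"dz":0,"wx":0,"wy":0,"wz":0},{"dx":0,"dy":0,"dz":0,"wx":0,"wy":0,"wz":0}]' -1
python3 gr.py -75 -46.5 .034
```

```text
time: 53.62
eef_pos: [0.5303, -0.3845, 0.0322]
tool_rot: [-0.105, -3.14, -0.0]
contact_force: [0.1, 0.0, 0.1]
opening: 0.349
eef_pos: [0.4304, -0.3772, 0.0922]
time: 54.7
eef_pos: [0.4348, -0.3782, 0.0347]
tool_rot: [-0.105, -3.14, -0.001]
contact_force: [0.1, -0.4, 0.1]
opening: 0.007
shift units [-1.765 -0.011  0.017] pos [ 0.4348 -0.3782  0.0347] t 54.7
turn units [ 0.004 -0.003  0.   ]
local now [-117.1  -74.6] 0.0347 F [ 0.1 -0.4  0.1]
```

```bash

for i in 1 2 3 4; do python3 -m jog '[{"dx":-0.1,"dy":0,"dz":0,"wx":0,"wy":0,"wz":0},{"dx":0,"dy":0,"dz":0,"wx":0,"wy":0,"wz":0}]'|grep -E "eef|force"; done
python3 -m jog '[{"dx":-0.15,"dy":0,"dz":0,"wx":0,"wy":0,"wz":0},{"dx":-0.15,"dy":0,"dz":0,"wx":0,"wy":0,"wz":0},{"dx":-0.15,"dy":0,"dz":0,"wx":0,"wy":0,"wz":0},{"dx":-0.15,"dy":0,"dz":0,"wx":0,"wy":0,"wz":0},{"dx":-0.15,"dy":0,"dz":0,"wx":0,"wy":0,"wz":0},{"dx":-0.15,"dy":0,"dz":0,"wx":0,"wy":0,"wz":0},{"dx":-0.15,"dy":0,"dz":0,"wx":0,"wy":0,"wz":0},{"dx":-0.12,"dy":0,"dz":0,"wx":0,"wy":0,"wz":0}]'|grep -E "eef|force"
for i in 1 2 3; do python3 -m jog '[{"dx":-0.06,"dy":0,"dz":0,"wx":0,"wy":0,"wz":0},{"dx":0,"dy":0,"dz":0,"wx":0,"wy":0,"wz":0},{"dx":0,"dy":0,"dz":0,"wx":0,"wy":0,"wz":0}]'|grep -E "eef|force"; done;python3 gr.py -75 -46.5 .034
```

```text
eef_pos: [0.4395, -0.3789, 0.0357]
contact_force: [0.1, 0.0, -0.0]
eef_pos: [0.4434, -0.379, 0.0353]
contact_force: [-0.6, 0.3, 0.0]
eef_pos: [0.4471, -0.379, 0.0349]
contact_force: [-0.5, -0.4, 0.2]
eef_pos: [0.451, -0.3793, 0.0348]
contact_force: [0.1, -0.3, -0.9]
eef_pos: [0.498, -0.3824, 0.0347]
contact_force: [-2.6, 0.7, 0.6]
eef_pos: [0.4999, -0.3826, 0.0347]
contact_force: [-0.1, 0.5, -0.4]
eef_pos: [0.5021, -0.3828, 0.0348]
contact_force: [0.4, 0.3, 0.8]
eef_pos: [0.5046, -0.3829, 0.0348]
contact_force: [0.6, -0.3, -0.1]
shift units [-0.016 -0.009  0.02 ] pos [ 0.5046 -0.3829  0.0348] t 56.7833
turn units [-0.002  0.003 -0.001]
local now [-47.2 -74.6] 0.0348 F [ 0.6 -0.3 -0.1]
```

```bash

for i in 1 2 3 4; do python3 -m jog '[{"dx":-0.04,"dy":0,"dz":0,"wx":0,"wy":0,"wz":0},{"dx":0,"dy":0,"dz":0,"wx":0,"wy":0,"wz":0},{"dx":0,"dy":0,"dz":0,"wx":0,"wy":0,"wz":0}]'|grep -E "eef|force"; done;python3 gr.py -75 -46.5 .034
```

```text
eef_pos: [0.5053, -0.3829, 0.0347]
contact_force: [-5.8, -0.1, 1.3]
eef_pos: [0.5055, -0.3829, 0.0347]
contact_force: [-12.4, 0.1, 4.9]
eef_pos: [0.5058, -0.383, 0.0346]
contact_force: [-19.5, -0.2, 7.6]
eef_pos: [0.506, -0.3829, 0.0345]
contact_force: [-24.4, 1.0, 9.9]
shift units [ 0.021 -0.012  0.013] pos [ 0.506  -0.3829  0.0345] t 57.7833
turn units [ 0.031 -0.129 -0.004]
local now [-45.7 -74.5] 0.0345 F [-24.4   1.    9.9]
```

```bash
python3 -m jog '[{"dx":0.1,"dy":0,"dz":0,"wx":0,"wy":0,"wz":0},{"dx":0.4,"dy":0,"dz":0,"wx":0,"wy":0,"wz":0},{"dx":0,"dy":0.2,"dz":-0.8,"wx":0,"wy":0,"wz":0},{"dx":0,"dy":0.4,"dz":-0.8,"wx":0,"wy":0,"wz":0},{"dx":0,"dy":0.4,"dz":-0.8,"wx":0,"wy":0,"wz":0},{"dx":0,"dy":0.4,"dz":-0.8,"wx":0,"wy":0,"wz":0},{"dx":0,"dy":0.4,"dz":-0.8,"wx":0,"wy":0,"wz":0},{"dx":0,"dy":0,"dz":-0.5,"wx":0,"wy":0,"wz":0}]' 
python3 -m jog '[{"dx":-0.5,"dy":0,"dz":0,"wx":0,"wy":0,"wz":0},{"dx":-0.5,"dy":0,"dz":0,"wx":0,"wy":0,"wz":0},{"dx":0,"dy":0,"dz":0,"wx":0,"wy":0,"wz":0},{"dx":0,"dy":0,"dz":0,"wx":0,"wy":0,"wz":0},{"dx":0,"dy":0,"dz":0,"wx":0,"wy":0,"wz":0}]'|grep eef
python3 look.py w13
python3 - <<'E'
from h import *
from fit import Rm,T
import pickle
k=pickle.load(open('pics/w13.pkl','rb'));g=cv2.cvtColor(cv2.imread('pics/w13.png'),cv2.COLOR_BGR2GRAY)
xs=np.arange(-70,20,.5)
for y in(-75,-25,25,75):
    prof=0
    for dy in(-3,0,3):
        w=np.c_[np.c_[xs,np.full(len(xs),y+dy)]/1e3@Rm.T+T,np.full(len(xs),.045)];px=proj("wrist",w,k).astype(np.float32)
        prof=prof+cv2.remap(g,px[None,:,1].copy(),px[None,:,0].copy(),cv2.INTER_LINEAR)[0].astype(float)
    d=np.convolve(prof/3,np.r_[np.ones(6),-np.ones(6)]/6,"same");i=d[8:-8].argmax()+8
    print(y,"step at",xs[i],d[i].round(0),"end",xs[[i-8,i+8]],(prof/3)[[i-8,i+8]].round())
for c in("top","scene"):
  arm.get_image(c)
  for n in("rod0_mid","rod1_mid","rod2_mid","rod3_mid"):
    print(c,n,[(np.round(d["location"]).tolist(),round(d["confidence"],2),np.round(atz(c,d["location"],.02),3)[:2].tolist()) for d in arm.place_of(c,n)])
  for n in("shutter0_eye","shutter1_eye"):print(c,n,[(np.round(d["location"]).tolist(),round(d["confidence"],2),np.round(atz(c,d["location"],.147),3)[:2].tolist()) for d in arm.place_of(c,n)])
print("expected hung eyes px (top,scene)",[proj(c,[[.640,-.07,.147],[.658,.039,.147]]).round().tolist() for c in("top","scene")])
E
```

```text
time: 58.45
eef_pos: [0.4964, -0.3079, 0.2186]
tool_rot: [0.102, 3.136, -0.003]
contact_force: [0.2, -0.5, 0.6]
opening: 0.005
eef_pos: [0.5351, -0.3127, 0.2144]
58.9167 [ 0.53494713 -0.31273819  0.21456077] [-1.05259479e-01 -3.13924888e+00 -6.51555496e-04]
-75 step at -37.5 67.0 end [-41.5 -33.5] [ 91. 224.]
-25 step at -38.0 78.0 end [-42. -34.] [ 94. 218.]
25 step at 8.5 1.0 end [ 4.5 12.5] [101. 100.]
75 step at -38.0 68.0 end [-42. -34.] [ 85. 189.]
top rod0_mid [([207.0, 402.0], 0.65, [0.595, -0.232])]
top rod1_mid [([186.0, 343.0], 0.3, [0.65, -0.072])]
top rod2_mid []
top rod3_mid []
top shutter0_eye [([171.0, 340.0], 0.8, [0.648, -0.057]), ([303.0, 458.0], 0.64, [0.335, -0.331])]
top shutter1_eye [([168.0, 301.0], 0.69, [0.653, 0.038])]
scene rod0_mid [([277.0, 404.0], 0.61, [0.605, -0.221])]
scene rod1_mid [([292.0, 455.0], 0.48, [0.594, -0.379])]
scene rod2_mid [([277.0, 446.0], 0.38, [0.661, -0.334])]
scene rod3_mid [([288.0, 440.0], 0.61, [0.595, -0.334]), ([259.0, 350.0], 0.35, [0.627, -0.03])]
scene shutter0_eye [([324.0, 368.0], 0.84, [0.164, -0.288]), ([225.0, 367.0], 0.83, [0.637, -0.08]), ([326.0, 424.0], 0.66, [0.214, -0.401])]
scene shutter1_eye [([215.0, 335.0], 0.7, [0.661, 0.041])]
expected hung eyes px (top,scene) [[[174.0, 346.0], [166.0, 301.0]], [[224.0, 364.0], [215.0, 335.0]]]
```

```bash
python3 -c "
from cell import arm
print(arm.hand_in(),arm.get_obs()['time'])"
```

```text
the job is handed in; nothing more can be done
the job is handed in; nothing more can be done
```

The job is done and handed in at about 59 s of the 210 s allowed. Both shutter plates hang on the rack, one on each peg. All three blanks that were in the tray are home in the fixture, in the grooves at y = -75, -25 and +75 mm.

**Stop contact:** Each blank came up hard at the same tool position, within about 1 mm. Pushing force rose from under about 5 N while sliding to 18–24 N against the stop, above the 1–5 N given for sliding.

**Blank position:** In the last wrist picture the three near ends line up within 0.5 mm. They read at x = -38 mm, where -35 mm was expected. I put this down to an offset of about 2.5 mm in my fitted fixture pose, because it also explains the tool position at contact, but I did not confirm it separately.

**Shutters and tray:** The networks placed both hung eyes at the pegs, within about 14 mm (one top-camera reading; the others within about 10 mm). They found no blank left in the tray. Two low-confidence blank reports fell on the rack, and I took them as false. My 16 picture views were used up by then, so this last check was by numbers only.

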